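# Release the middle flow cell from its carrying rack and set it in the photometer

### The arm

A 6-joint arm with a two-finger parallel gripper is mounted at the origin on a cart in front of the work surface, level with it; the furniture and walls round the work are solid. World frame = base frame: x ahead of the robot, y to its left, z up, the work surface at z = 0. Lengths are in mm, angles in rad, forces in N, time in s.
With the tool pointing down it reaches from about 275 to 1000 mm from the base axis. Payload 8.4 kg.
Tool frame: the origin (TCP) lies at the very end of the fingers, on their centre line; the grasp point (between the pads) lies 19 mm behind it (r.tcp_to_grasp is the distance from the TCP to the grasp point, in mm); z points along the fingers, y is the line along which they close (so a half turn about z gives the same grasp; the last joint's range is limited). The gripper opens to 85 mm and grips with 20 to 120 N. Pads are 22 mm wide; open, the fingers measure 114 mm over their backs; the gripper's body (76 mm by 85 mm) begins 54 mm behind the grasp point. The pads swing forward as they close: fully open they stand 13 mm farther back than shut.
Start: joints at [-1.241, 0.353, 1.633, -0, 1.155, -0.002], TCP at [203.589, -590.914, 231.281] pointing down, gripper open.
Joint ranges: [-2.63, 2.63], [-0.92, 2.1], [0.06, 2.66], [-1.3, 4.44], [0, 2.69], [-3.02, 3.02]. Speed limits (rad/s): [2.22, 2.22, 2.79, 3.14, 3.14, 3.14].

### API

Orientations are given as [roll, pitch, yaw] about the fixed x, y, z axes, in that order (R = Rz(yaw) Ry(pitch) Rx(roll)).
In Python, from rig import r gives the robot as it stands. The module is installed in compiled form; this text tells all that it offers.
- The arm moves only by the tool play_rows, never from a script. Its argument "rows" is a list of rows, each an object with "dp": the shift along the tool's x, y, z in units of 40 mm (1.0 is 40 mm), a list of three; "turn": the turn, a rotation vector about the tool's x, y, z in units of 6 degrees (1.0 is 6 degrees), a list of three; "fingers": the closure, from 0 (fully open) to 1 (shut). In form: [{"dp": [tx, ty, tz], "turn": [wx, wy, wz], "fingers": fingers}, ...]. A call has 1 to 5 rows; each row shifts and turns the commanded pose from where the row before left it, along the tool's axes as they then stand; what a row does not reach is not made up. A row lasts 1/12 s, in which the tool goes at most 41.7 mm and 7.16 degrees, less where a joint would pass 70% of its speed; a pose out of reach is approached as far as the arm can. A call is refused whole if a number of a shift passes 1 or a number of a turn 1, either way. A call with a gripper value outside its range is refused whole. The fingers move at their own pace and stop on an object; "force" is the grip in N (left out, the last holds). Time passes only in rows, so rows that do not move let the fingers close. It gives the time, the measured TCP pose, the force, the opening and the grip force at its end, in the units of the state.
- r.sense(): the state, without advancing time (a new reading comes with each control period).
- r.grab_frame(name): name is "scene" or "side" or "wrist"; returns a dict with "pixels" (384x512x3 uint8, red, green, blue), "fx", "fy", "cx", "cy" (pixels), "pose" (4x4, takes a point from camera to world coordinates). Camera axes: x right, y down, z forward; pixel columns grow to the right and rows downward; lengths in mm; the calibration is good to about 2 mm. A picture is of the moment at which its call begins. There is no depth.
- r.sign_off(): hands the job in; it is judged then, once.
The state is a dict: "clock": time; "qpos": joint angles; "qvel": joint speeds; "joint_efforts": joint torques, N m; "eef_pos": TCP position; "tcp_rot": TCP orientation; "contact_force": force on the tool from outside, world axes, zero at the start; "wrist_torque": the same for the moment, N m; "opening": opening from 0.0 (shut) to 1.0 (fully open); "grasp_force": force on a finger pad.
Only numpy, scipy, OpenCV 4.12 (cv2) and the standard library are available. Lean on these libraries where they do the work, as an engineer would, in place of code of your own. Each camera call takes 0.05 s, during which the arm holds its last target. There are 200 camera calls.

### The job

The middle one of the three clear flow cells in the carrying rack is next to be measured: draw the hold-down bar up out of its two slanted bracket slots and lay it gently on the bare desk, then take out the middle cell and stand it, fully down, in the photometer's bay between the two heads. Keep the cells upright, lower the cell in rather than dropping it, and leave the other two cells in the rack and the small things lying about where they are.

Things in the scene. Friction and masses are not known exactly. Their poses are not given: they have to be found in the camera images.
- rack: Carrying rack of bare aluminium, fixed, base 96 x 164 mm. Origin: centre of its underside on the desk; z up. The cells stand in a row at y = +42, 0, -42 mm on its floor, 10 mm up. Lips 31 mm high before and behind the cells (x = +-31 mm), partitions 27 mm high between them: a cell is free after rising 25 mm. Bracket plates, 6 mm thick, 165 mm high, at both row ends, y = +-68 mm.
- slots (a point): Midway between the closed ends of the two bracket slots, on the axis of the bar's pins, 139 mm up; axes as the rack's. The slots (11 mm wide, open at the top) run up and forward to -x, 40 degrees off the vertical: pulled straight up, the pins catch under the +x prong after 2 mm. Drawn along (-0.64, 0, 0.77), the bar is free after 25 mm and clear of the brackets after 40 mm.
- bar: Steel hold-down bar, 0.2 kg, lying across the cells' tops. Origin: centre of its underside, 132 mm up at the start; y its length, z up. 16 wide (x), 122 long, 14 mm high; each end has an 8 mm pin (1.5 mm play in the slot) with a button beyond the bracket, 164 mm over all. In its middle a finger grip, 12 mm thick (x), 34 long (y), 14 to 36 mm above the underside, to be pinched from above.
- cell_mid: Middle one of three equal flow cells: clear acrylic block on end, four screws on top, 0.16 kg. Origin: centre of its underside; z up. Grips 34 mm wide along its x (narrow; 36 over trim), 52 mm along its y (broad; 54 over trim); 122 mm high, 128 with screws. In the rack its y lies along the rack's x; with 6 mm between neighbours it can be taken there only across the broad width, fingers before and behind.
- cell_left: Flow cell like cell_mid, at y = +42 mm in the rack. Stays there.
- cell_right: Flow cell like cell_mid, at y = -42 mm in the rack. Stays there.
- photometer: Bench photometer, fixed: base plate 100 x 212 mm, 14 mm thick, with two grey heads, each 66 mm along x and 52 mm along y, tops 140 mm above the desk. Lamp head (louvres, knob) at +y, detector head (small display) at -y, the cell bay between them. Origin: centre of the underside of the base, on the desk; z up; front to -x. Rack and photometer stand one left, one right, with 0.25 m of bare desk between.
- bay (a point): Middle of the bay floor, 16 mm above the desk; axes as the photometer's. The heads stand 58 mm apart along y and higher than a cell, so no finger fits between head and cell: the cell goes in with its y along the bay's y, either way round, held across its narrow width along x, where the bay is open. Guide rails along y, 8 mm wide, 6 mm above the floor, leave 40 mm between them.
- dropper: Small brown dropper bottle, 33 mm wide, 102 mm high. Origin: centre of its underside. A bystander.
- petri: Shallow round glass dish, 70 mm wide, 14 mm high. Origin: centre of its underside. A bystander.
- syringe: Plastic syringe, 122 mm long (its y), 20 mm high, lying. Origin: centre of its underside. A bystander.
Mind the look-alikes: they are no part of the job. What is shaped like the cell_mid but red is not meant.

How it is judged (in metres and radians):
On the way, in this order (a step that is already met when the one before it is completed fails the run):
1. the bar, out of its brackets, is carried down to within 20 mm of the desk in the fingers, the middle cell still standing in the rack (height (world z) of bar below 0.02 m and contact force between the fingers and bar above 0.5 N and distance of cell_mid from where it was at the start of the episode below 0.01 m), for 0.05 s.
2. the bar lies let go and at rest on the bare desk, touching neither rack nor photometer, the middle cell still standing in the rack (height (world z) of bar below 0.012 m and linear speed of bar below 0.02 m/s and contact force between the fingers and bar below 0.1 N and contact force between bar and rack below 0.1 N and contact force between bar and photometer below 0.1 N and distance of cell_mid from where it was at the start of the episode below 0.01 m), for 0.1 s.
3. the middle cell is out of the rack (horizontal distance between cell_mid and rack above 0.08 m), for 0.05 s.
4. the middle cell is lowered in the fingers to within 10 mm of the bay floor (x of cell_mid in the frame of bay between -0.005 and 0.005 m and y of cell_mid in the frame of bay between -0.005 and 0.005 m and z of cell_mid in the frame of bay below 0.01 m and contact force between the fingers and cell_mid above 0.5 N), for 0.05 s.
At the end, for the whole second after the job is handed in: Middle cell let go, at rest on the bay floor: 3 mm in height, 5 mm sideways, upright 0.05 rad, broad width along the bay 0.15 rad. Bar let go, at rest on the bare desk (underside below 12 mm), touching neither rack nor photometer. Other cells within 6 mm of their start, upright 0.08 rad (x of cell_mid in the frame of bay between -0.005 and 0.005 m and y of cell_mid in the frame of bay between -0.005 and 0.005 m and z of cell_mid in the frame of bay between -0.003 and 0.003 m and angle between cell_mid's own z axis and vertical below 0.05 rad and angle between the y axis of cell_mid and the y axis of bay, either way round below 0.15 rad and linear speed of each of cell_mid, bar below 0.02 m/s and contact force between the fingers and cell_mid below 0.1 N and distance of each of cell_left, cell_right from where it was at the start of the episode below 0.006 m and angle between each of cell_left, cell_right's own z axis and vertical below 0.08 rad and height (world z) of bar below 0.012 m and contact force between the fingers and bar below 0.1 N and contact force between bar and rack below 0.1 N and contact force between bar and photometer below 0.1 N).
It fails at once if a flow cell is tipped by more than 0.5 rad (angle between any of cell_mid, cell_left, cell_right's own z axis and vertical above 0.5 rad).
It fails at once if a neighbouring cell is lifted or pushed more than 15 mm (distance of any of cell_left, cell_right from where it was at the start of the episode above 0.015 m).
It fails at once if the dropper bottle is pushed more than 30 mm (distance of dropper from where it was at the start of the episode above 0.03 m).
It fails at once if the glass dish is pushed more than 30 mm (distance of petri from where it was at the start of the episode above 0.03 m).
It fails at once if the syringe is pushed more than 30 mm (distance of syringe from where it was at the start of the episode above 0.03 m).
It also fails if it takes over 72 s, if anything falls off the work surface, if the arm or the gripper's body presses on something with over 40 N, if the wrist force passes 120 N, or if a joint passes its speed limit or range.

## Working session

There is one attempt and no reset: what is moved stays moved. The work goes in short steps, Python scripts to look and compute and a tool call to move; the robot and the scene stay as the last step left them, time stands still between calls to the robot, and variables do not carry over. Pictures are saved under pics/ and viewed, at most 10 in all, crops included, and the job is handed in when it is done.

Besides the shell and the picture viewer there is one more tool, called as name([rows], argument=value, ...), one row to a line, values as JSON. play_rows: Moves the arm, as the interface text tells. Its arguments: {"type":"object","properties":{"rows":{"type":"array"},"force":{"type":"number"}},"required":["rows"]}

```bash
mkdir -p pics; python3 - <<'E'
from rig import r
import cv2,numpy as np
np.set_printoptions(precision=3,suppress=True)
s=r.sense();print(s)
for n in("scene","side"):
    f=r.grab_frame(n);np.savez(f'{n}0.npz',**f)
    cv2.imwrite(f'pics/{n}0.png',cv2.resize(f['pixels'][:,:,::-1],(800,600),interpolation=cv2.INTER_CUBIC))
    print(n,f['fx'],f['cx'],f['cy'],f['pose'])
E
```

```text
{'clock': 0.0, 'qpos': array([-1.241,  0.354,  1.634, -0.   ,  1.155, -0.002]), 'qvel': array([ 0.002,  0.001, -0.001, -0.   ,  0.   , -0.   ]), 'joint_efforts': array([  0.002, -60.524, -34.207,   0.   ,   0.009,  -0.   ]), 'eef_pos': array([ 203.426, -590.484,  230.555]), 'tcp_rot': array([-3.14 ,  0.   ,  0.332]), 'contact_force': array([-0.565,  0.133, -0.7  ]), 'wrist_torque': array([-0.004, -0.007,  0.018]), 'grasp_force': 0.0, 'opening': 0.9996276391314871}
scene 486.3108153464343 251.7427853086269 188.9730932886662 [[  -0.714   -0.537    0.45  -139.965]
 [  -0.7      0.549   -0.457  613.671]
 [  -0.001   -0.641   -0.767 1264.109]
 [   0.       0.       0.       1.   ]]
side 456.2854719952684 259.07331365576147 191.34834250837883 [[    0.975    -0.144     0.168   304.436]
 [   -0.221    -0.587     0.779 -1168.268]
 [   -0.014    -0.796    -0.605   975.498]
 [    0.        0.        0.        1.   ]]
```

View pics/scene0.png

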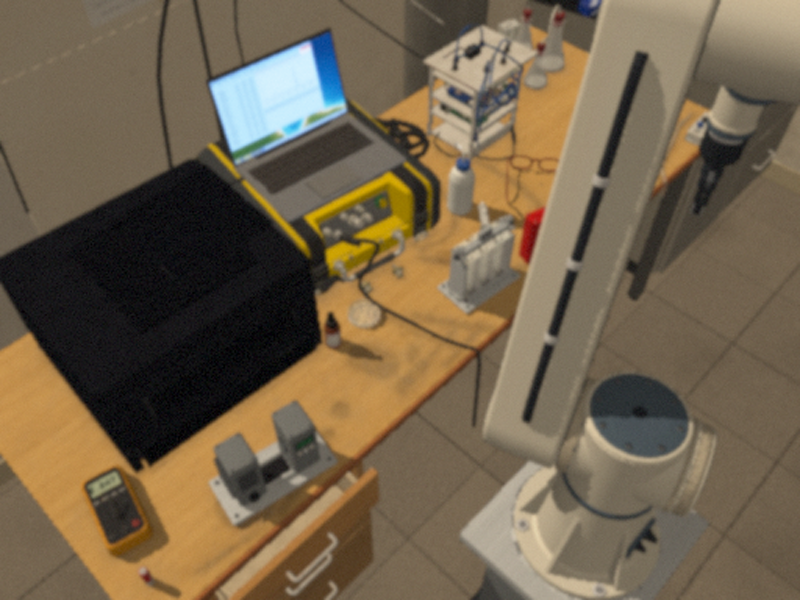

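View pics/side0.png

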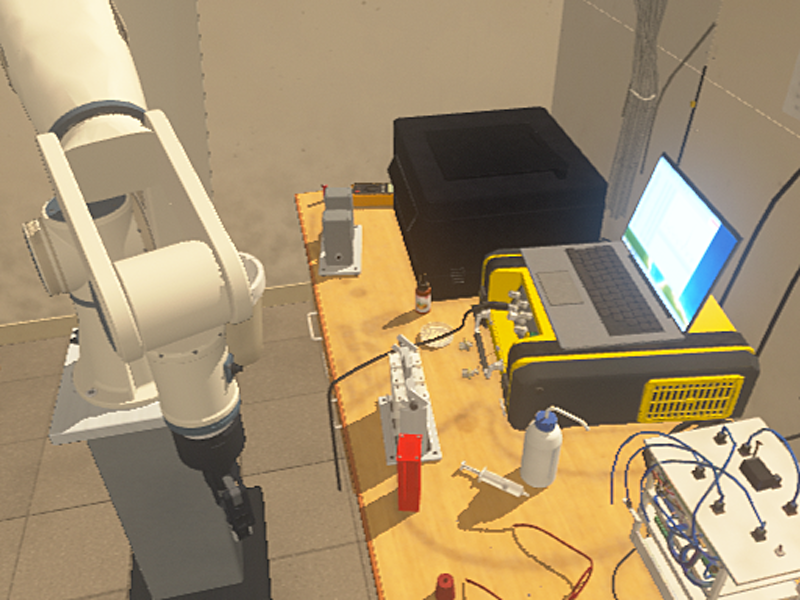

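The scene shows the rack at about (485,265) and the photometer at (275,460). The side view shows the rack at (408,410), the red decoy at (410,472), the photometer at (340,235), the syringe at (495,478), the petri dish at (435,335) and the dropper at (423,297). Next is a composite crop for measuring.

```bash
cat > h.py <<'E'
import numpy as np,cv2
from scipy.spatial.transform import Rotation as R
np.set_printoptions(precision=3,suppress=True)
def ray(f,u,v):
    P=f['pose'];d=P[:3,:3]@np.array([(u-f['cx'])/f['fx'],(v-f['cy'])/f['fy'],1.]);return P[:3,3],d
def plane(f,u,v,z):
    o,d=ray(f,u,v);return o+d*(z-o[2])/d[2]
def proj(f,p):
    P=f['pose'];c=P[:3,:3].T@(np.asarray(p)-P[:3,3]);return np.array([f['fx']*c[0]/c[2]+f['cx'],f['fy']*c[1]/c[2]+f['cy']])
E
python3 - <<'E'
from h import *
S=np.load('scene0.npz');D=np.load('side0.npz')
cr=[(S,275,120,70),(S,128,245,96),(D,232,205,96),(D,195,108,70)]
t=[]
for f,x,y,w in cr:
    h=int(w*.75);t.append(cv2.resize(f['pixels'][y:y+h,x:x+w,::-1],(400,300),interpolation=cv2.INTER_CUBIC))
cv2.imwrite('pics/crops.png',np.vstack([np.hstack(t[:2]),np.hstack(t[2:])]))
for f,pts in((D,[(380,460),(440,460),(380,398),(320,275),(358,275),(362,228),(423,310),(435,337),(410,508),(495,482)]),(S,[(440,288),(470,308),(210,485),(236,520),(335,462),(333,345),(365,315)])):
    for u,v in pts: print((u,v),plane(f,u*.64,v*.64,0)[:2])
E
```

```text
(380, 460) [ 430.447 -355.136]
(440, 460) [ 532.223 -379.4  ]
(380, 398) [ 459.753 -206.647]
(320, 275) [400.24  227.503]
(358, 275) [487.995 205.857]
(362, 228) [534.174 412.873]
(423, 310) [605.318  38.712]
(435, 337) [607.705 -57.008]
(410, 508) [ 458.767 -464.532]
(495, 482) [ 610.186 -446.623]
(440, 288) [ 542.169 -225.243]
(470, 308) [ 458.603 -228.428]
(210, 485) [525.224 407.588]
(236, 520) [439.72  415.702]
(335, 462) [398.34  219.795]
(333, 345) [595.996  42.667]
(365, 315) [605.37  -58.181]
```

View pics/crops.png

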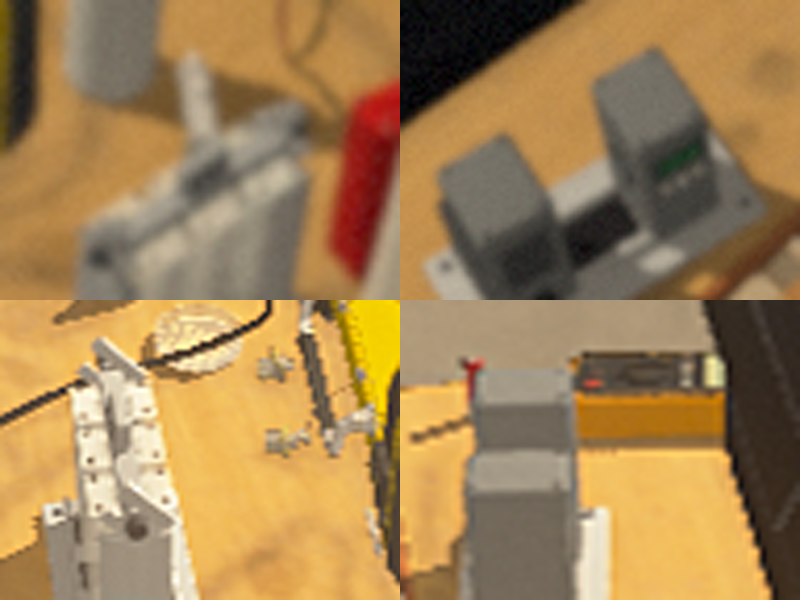

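Two views agree: the rack is centred near (495,-293) and the photometer near (465,317), both with yaw about -0.2. I'll move over the rack for a wrist view.

play_rows([
  {"dp": [0, 0, -1], "turn": [0, 0, 0], "fingers": 0},
  {"dp": [0, 0, -1], "turn": [0, 0, 0], "fingers": 0},
  {"dp": [0.74, -0.38, -0.2], "turn": [0, 0, 0], "fingers": 0},
  {"dp": [0.74, -0.38, -0.2], "turn": [0, 0, 0], "fingers": 0},
  {"dp": [0.74, -0.38, -0.2], "turn": [0, 0, 0], "fingers": 0},
])

```text
clock: 0.52
eef_pos: [273.0, -518.2, 335.9]
tcp_rot: [3.141, -0.0, 0.33]
contact_force: [0.3, -0.3, -0.1]
opening: 0.996
grasp_force: 0.0
```

play_rows([
  {"dp": [0.74, -0.38, -0.2], "turn": [0, 0, 0], "fingers": 0},
  {"dp": [0.74, -0.38, -0.2], "turn": [0, 0, 0], "fingers": 0},
  {"dp": [0.74, -0.38, -0.2], "turn": [0, 0, 0], "fingers": 0},
  {"dp": [0.74, -0.38, -0.2], "turn": [0, 0, 0], "fingers": 0},
  {"dp": [0.74, -0.38, -0.2], "turn": [0, 0, 0], "fingers": 0},
])

```text
clock: 0.93
eef_pos: [388.6, -397.4, 375.5]
tcp_rot: [-3.141, 0.0, 0.332]
contact_force: [0.9, -0.4, 0.2]
opening: 0.999
grasp_force: 0.0
```

play_rows([
  {"dp": [0.74, -0.38, -0.2], "turn": [0, 0, 0], "fingers": 0},
  {"dp": [0.74, -0.38, -0.2], "turn": [0, 0, 0], "fingers": 0},
  {"dp": [0.74, -0.38, -0.2], "turn": [0, 0, 0], "fingers": 0},
  {"dp": [0, 0, 0], "turn": [0, 0, -1], "fingers": 0},
  {"dp": [0, 0, 0], "turn": [0, 0, -1], "fingers": 0},
])

```text
clock: 1.35
eef_pos: [458.3, -325.2, 399.5]
tcp_rot: [3.141, -0.0, 0.549]
contact_force: [-0.1, -0.5, -0.3]
opening: 0.999
grasp_force: 0.0
```

play_rows([
  {"dp": [0, 0, 0], "turn": [0, 0, -1], "fingers": 0},
  {"dp": [0, 0, 0], "turn": [0, 0, -1], "fingers": 0},
  {"dp": [0, 0, 0], "turn": [0, 0, -1], "fingers": 0},
  {"dp": [0, 0, 0], "turn": [0, 0, -1], "fingers": 0},
  {"dp": [0, 0, 0], "turn": [0, 0, -1], "fingers": 0},
])

```text
clock: 1.77
eef_pos: [456.8, -326.6, 398.9]
tcp_rot: [-3.141, -0.0, 1.07]
contact_force: [0.5, 0.3, 0.1]
opening: 1.0
grasp_force: 0.0
```

play_rows([
  {"dp": [0, 0, 0], "turn": [0, 0, -1], "fingers": 0},
  {"dp": [0, 0, 0], "turn": [0, 0, -1], "fingers": 0},
  {"dp": [0, 0, 0], "turn": [0, 0, -0.9], "fingers": 0},
  {"dp": [0, 0, 0], "turn": [0, 0, 0], "fingers": 0},
])

```text
clock: 2.1
eef_pos: [456.8, -326.6, 398.9]
tcp_rot: [-3.141, -0.0, 1.373]
contact_force: [-0.1, -0.7, 0.4]
opening: 0.996
grasp_force: 0.0
```

```bash
cat >> h.py <<'E'
def snap(n,name):
    from rig import r
    f=r.grab_frame(n);np.savez(name+'.npz',**f)
    cv2.imwrite(f'pics/{name}.png',cv2.resize(f['pixels'][:,:,::-1],(800,600),interpolation=cv2.INTER_CUBIC));return f
E
python3 - <<'E'
from h import *
from rig import r
s=r.sense();print(s['clock'],s['eef_pos'],s['tcp_rot'],s['qpos'])
f=snap('wrist','w1');print(f['fx'],f['cx'],f['cy'],f['pose']);print(proj(f,[495,-293,139])/.64)
E
```

```text
2.1 [ 456.809 -326.641  398.892] [-3.141 -0.     1.373] [-0.623  0.137  1.549  0.     1.456 -0.425]
268.48382295076584 254.19572866379195 190.40162835789675 [[   0.981   -0.185   -0.065  473.312]
 [  -0.196   -0.926   -0.322 -242.862]
 [  -0.       0.328   -0.945  541.215]
 [   0.       0.       0.       1.   ]]
[430.282 202.177]
```

View pics/w1.png

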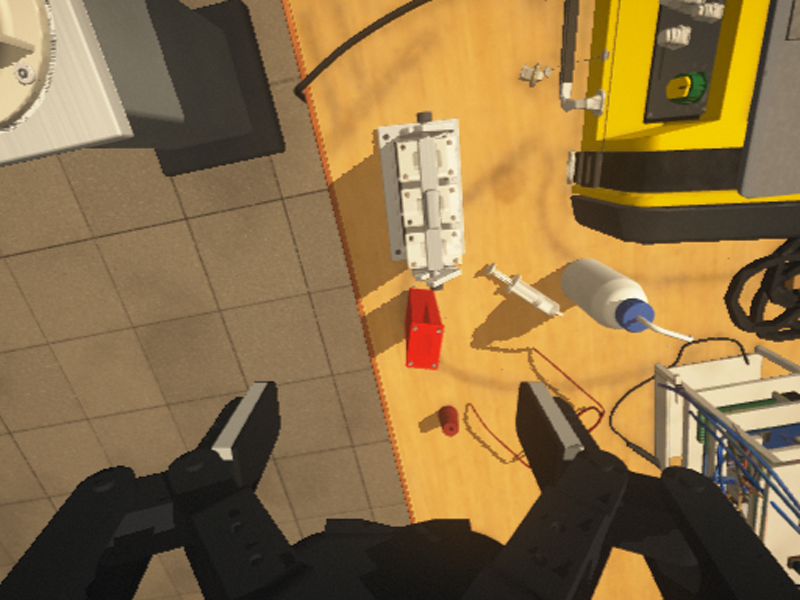

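Wrist view: rack at (425,195), grip of the bar at (432,207), and middle cell under it between the end cells at (412,160) and (425,250). The red look-alike at (424,330) is not meant. Candidates for "cell_mid": clear (412,160), clear (430,205), clear (425,250), red (424,330). The clear one at (430,205) is the middle of the rack's row. I'll confirm this in an enlarged crop.

```bash
python3 - <<'E'
from h import *
f=np.load('w1.npz')
c=f['pixels'][64:190,232:306,::-1];cv2.imwrite('pics/w1c.png',cv2.resize(c,None,fx=4.7,fy=4.7,interpolation=cv2.INTER_CUBIC))
E
```

```text
(no output)
```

View pics/w1c.png

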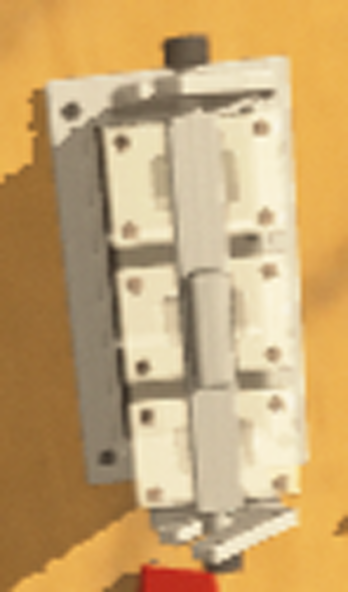

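The crop confirms the middle cell, with its screws at (134,285), (268,270), (142,367) and (272,354). The wide +x prongs are on the right, away from the robot, so rack yaw is about -0.2.

```bash
python3 - <<'E'
from h import *
f=np.load('w1.npz')
g=lambda u,v,z:plane(f,232+(u+.5)/4.7-.5,64+(v+.5)/4.7-.5,z)
L=[(122,142),(262,128),(128,230),(265,216)];M=[(134,285),(268,270),(142,367),(272,354)];Q=[(147,415),(275,403),(153,495),(280,482)]
C=[np.mean([g(*p,138)[:2] for p in k],0) for k in(L,M,Q)];print(C)
d=C[0]-C[2];print(np.linalg.norm(d),'yaw',np.arctan2(-d[0],d[1]),'centre',np.mean(C,0))
P=np.array([g(*p,138)[:2] for p in L+M+Q]);rt=(P[1::2]-P[::2]);print('yaw x',np.arctan2(rt[:,1],rt[:,0]).mean(),np.linalg.norm(rt,axis=1))
for p in[(195,272),(230,272),(195,382),(232,380)]:print(g(*p,168))
print('base corners',g(46,82,8),g(90,484,8))
E
```

```text
[array([ 498.199, -254.365]), array([ 493.951, -296.13 ]), array([ 489.961, -337.649])]
83.69005802717139 yaw -0.09860014805856453 centre [ 494.037 -296.048]
yaw x -0.09743579609970877 [42.121 42.133 41.81  41.396 41.258 41.834]
[ 492.2   -278.437  168.   ]
[ 502.066 -280.41   168.   ]
[ 486.717 -309.582  168.   ]
[ 497.542 -311.144  168.   ]
base corners [ 455.593 -210.946    8.   ] [ 440.104 -372.848    8.   ]
```

play_rows([
  {"dp": [0, 0, 0], "turn": [0, 0, -0.955], "fingers": 0},
  {"dp": [0.43, 0.43, 0.5], "turn": [0, 0, 0], "fingers": 0},
  {"dp": [0.43, 0.43, 0.5], "turn": [0, 0, 0], "fingers": 0},
  {"dp": [0, 0, 0.9], "turn": [0, 0, 0], "fingers": 0.2},
  {"dp": [0, 0, 0.9], "turn": [0, 0, 0], "fingers": 0.4},
])

```text
clock: 2.57
eef_pos: [496.0, -295.5, 286.8]
tcp_rot: [3.139, 0.001, 1.466]
contact_force: [0.3, -0.5, -1.7]
opening: 0.748
grasp_force: 0.0
```

play_rows([
  {"dp": [0, 0, 0.9], "turn": [0, 0, 0], "fingers": 0.4},
  {"dp": [0, 0, 0.5], "turn": [0, 0, 0], "fingers": 0.4},
  {"dp": [0, 0, 0], "turn": [0, 0, 0], "fingers": 0.4},
  {"dp": [0, 0, 0], "turn": [0, 0, 0], "fingers": 0.4},
])

```text
clock: 2.9
eef_pos: [494.3, -295.8, 230.8]
tcp_rot: [-3.14, -0.001, 1.466]
contact_force: [-0.2, 0.7, 0.9]
opening: 0.602
grasp_force: 0.0
```

```bash
python3 - <<'E'
from h import *
from rig import r
s=r.sense();print(s['clock'],s['eef_pos'],s['tcp_rot'],s['opening'])
f=snap('wrist','w2');print(proj(f,[494.5,-295.5,168])/.64)
D=np.load('side0.npz');S=np.load('scene0.npz')
for p in[(335,385),(390,355),(450,330)]:print('cable side',plane(D,p[0]*.64,p[1]*.64,2)[:2])
for p in[(480,350),(430,328),(385,308),(365,283)]:print('cable scene',plane(S,p[0]*.64,p[1]*.64,2)[:2])
for p in[(345,425),(310,255)]:print('desk edge',plane(D,p[0]*.64,p[1]*.64,0)[:2])
E
```

```text
2.9 [ 494.299 -295.813  230.751] [-3.14  -0.001  1.466] 0.602208680172034
[398.057 322.217]
cable side [ 380.827 -153.218]
cable side [503.2   -92.598]
cable side [643.995 -44.531]
cable scene [ 371.044 -157.719]
cable scene [ 482.279 -127.915]
cable scene [ 587.336 -100.259]
cable scene [ 668.404 -119.563]
desk edge [ 383.702 -259.701]
desk edge [387.162 318.774]
```

View pics/w2.png

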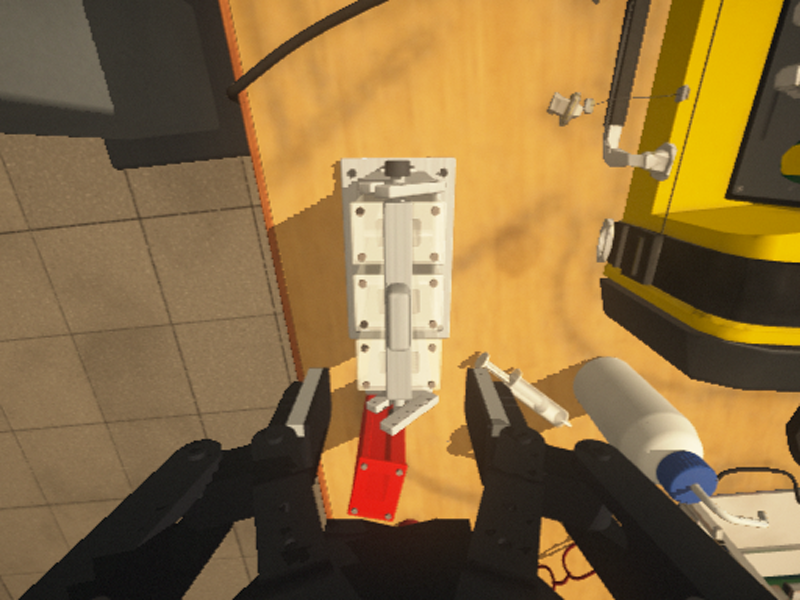

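Grip of the bar at (398,318), predicted (398,322), so it is aligned. The cable at (300,45) lies well beyond the rack. I'll descend and pinch.

play_rows([
  {"dp": [0, 0, 0.7], "turn": [0, 0, 0], "fingers": 0.5},
  {"dp": [0, 0, 0.7], "turn": [0, 0, 0], "fingers": 0.5},
  {"dp": [0, 0, 0.4], "turn": [0, 0, 0], "fingers": 0.55},
  {"dp": [0, 0, 0.22], "turn": [0, 0, 0], "fingers": 0.55},
  {"dp": [0, 0, 0], "turn": [0, 0, 0], "fingers": 0.55},
], force=35)

```text
clock: 3.37
eef_pos: [494.8, -296.2, 150.5]
tcp_rot: [-3.141, -0.0, 1.468]
contact_force: [0.2, -0.4, 1.0]
opening: 0.448
grasp_force: 0.0
```

play_rows([
  {"dp": [0, 0, 0], "turn": [0, 0, 0], "fingers": 0.8},
  {"dp": [0, 0, 0], "turn": [0, 0, 0], "fingers": 1},
  {"dp": [0, 0, 0], "turn": [0, 0, 0], "fingers": 1},
  {"dp": [0, 0, 0], "turn": [0, 0, 0], "fingers": 1},
  {"dp": [0, 0, 0], "turn": [0, 0, 0], "fingers": 1},
])

```text
clock: 3.78
eef_pos: [495.9, -296.8, 152.5]
tcp_rot: [3.139, 0.001, 1.468]
contact_force: [-1.1, 0.4, 6.6]
opening: 0.129
grasp_force: 37.1
```

play_rows([
  {"dp": [0, -0.13, -0.155], "turn": [0, 0, 0], "fingers": 1},
  {"dp": [0, -0.13, -0.155], "turn": [0, 0, 0], "fingers": 1},
  {"dp": [0, -0.13, -0.155], "turn": [0, 0, 0], "fingers": 1},
  {"dp": [0, -0.13, -0.155], "turn": [0, 0, 0], "fingers": 1},
])

```text
clock: 4.12
eef_pos: [473.3, -293.8, 176.1]
tcp_rot: [-3.142, -0.0, 1.468]
contact_force: [-0.4, 0.8, -0.9]
opening: 0.13
grasp_force: 35.9
```

play_rows([
  {"dp": [0, -0.16, -0.19], "turn": [0, 0, 0], "fingers": 1},
  {"dp": [0, -0.16, -0.19], "turn": [0, 0, 0], "fingers": 1},
  {"dp": [0, -0.16, -0.19], "turn": [0, 0, 0], "fingers": 1},
  {"dp": [0, -0.1, -0.19], "turn": [0, 0, 0], "fingers": 1},
  {"dp": [0, 0, 0], "turn": [0, 0, 0], "fingers": 1},
])

```text
clock: 4.53
eef_pos: [450.7, -291.9, 207.6]
tcp_rot: [3.14, 0.001, 1.468]
contact_force: [0.3, -0.1, -1.8]
opening: 0.129
grasp_force: 36.0
```

```bash
python3 - <<'E'
from h import *
from rig import r
s=r.sense();print(s['clock'],s['eef_pos'],s['tcp_rot'],s['opening'],s['contact_force'],s['grasp_force'])
f=snap('wrist','w3')
E
```

```text
4.5333 [ 450.71  -291.942  207.573] [3.14  0.001 1.468] 0.12893824721113106 [ 0.308 -0.121 -1.793] 36.005165576934814
```

View pics/w3.png

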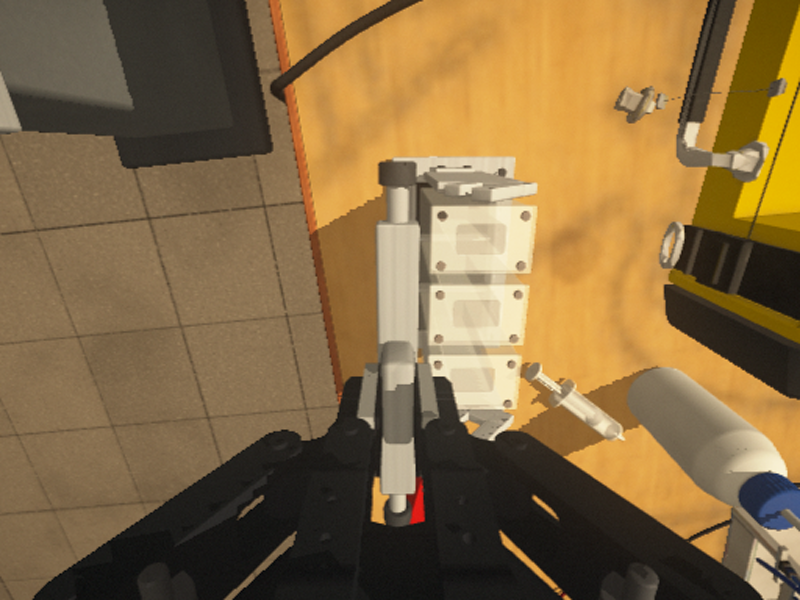

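The bar is free, held centrally at (398,390), and the three cells are undisturbed. I'll carry it to bare desk near (425,60).

play_rows([
  {"dp": [0, 0, -0.8], "turn": [0, 0, 0], "fingers": 1},
  {"dp": [0.5, -0.1, -0.2], "turn": [0, 0, 0], "fingers": 1},
  {"dp": [0.9, -0.16, 0], "turn": [0, 0, 0], "fingers": 1},
  {"dp": [0.9, -0.16, 0], "turn": [0, 0, 0], "fingers": 1},
  {"dp": [0.9, -0.16, 0], "turn": [0, 0, 0], "fingers": 1},
])

```text
clock: 5.0
eef_pos: [440.7, -160.7, 245.5]
tcp_rot: [3.141, -0.0, 1.467]
contact_force: [0.7, 0.2, -1.6]
opening: 0.137
grasp_force: 36.0
```

play_rows([
  {"dp": [0.9, -0.16, 0], "turn": [0, 0, 0], "fingers": 1},
  {"dp": [0.9, -0.16, 0], "turn": [0, 0, 0], "fingers": 1},
  {"dp": [0.9, -0.16, 0], "turn": [0, 0, 0], "fingers": 1},
  {"dp": [0.9, -0.16, 0], "turn": [0, 0, 0], "fingers": 1},
  {"dp": [0.9, -0.16, 0], "turn": [0, 0, 0], "fingers": 1},
])

```text
clock: 5.42
eef_pos: [427.1, 22.2, 245.6]
tcp_rot: [3.141, -0.0, 1.468]
contact_force: [1.3, -0.4, -1.8]
opening: 0.135
grasp_force: 36.0
```

play_rows([
  {"dp": [0.9, -0.16, 0], "turn": [0, 0, 0], "fingers": 1},
  {"dp": [0.3, 0, 0], "turn": [0, 0, 0], "fingers": 1},
  {"dp": [0, 0, 0], "turn": [0, 0, 0], "fingers": 1},
  {"dp": [0, 0, 0], "turn": [0, 0, 0], "fingers": 1},
])

```text
clock: 5.75
eef_pos: [426.0, 69.4, 245.5]
tcp_rot: [-3.141, 0.0, 1.471]
contact_force: [0.6, -0.4, -1.7]
opening: 0.132
grasp_force: 35.9
```

```bash
python3 - <<'E'
from h import *
from rig import r
s=r.sense();print(s['clock'],s['eef_pos'],s['tcp_rot'],s['opening'],s['contact_force'],s['grasp_force'])
f=snap('wrist','w4')
E
```

```text
5.75 [425.982  69.351 245.453] [-3.141  0.     1.471] 0.1315154397883372 [ 0.65  -0.388 -1.655] 35.948962569236755
```

View pics/w4.png

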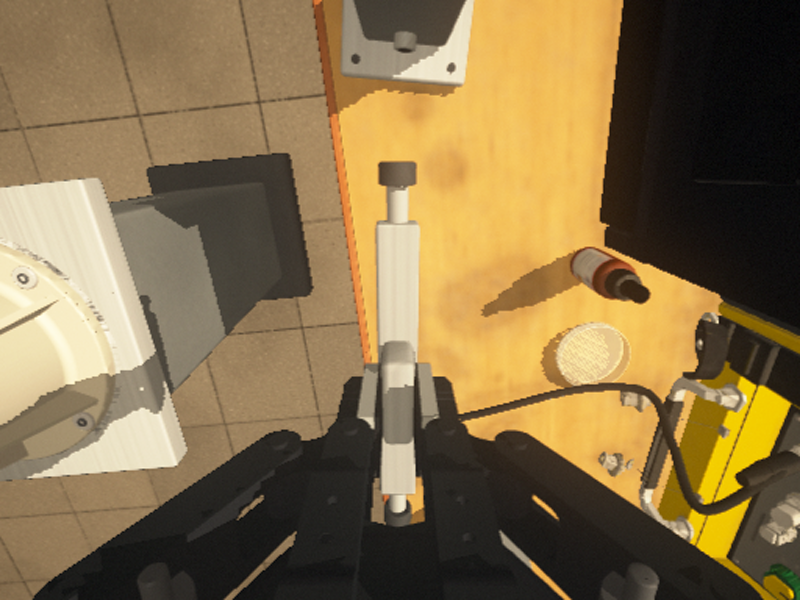

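The photometer's near corners are at (341,74) and (463,84), and the desk below the bar is clear. The dropper is at (600,275) and the petri dish at (592,353). I'll lower the bar.

play_rows([
  {"dp": [0, 0, 0.8], "turn": [0, 0, 0], "fingers": 1},
  {"dp": [0, 0, 0.9], "turn": [0, 0, 0], "fingers": 1},
  {"dp": [0, 0, 0.9], "turn": [0, 0, 0], "fingers": 1},
  {"dp": [0, 0, 0.9], "turn": [0, 0, 0], "fingers": 1},
  {"dp": [0, 0, 0.9], "turn": [0, 0, 0], "fingers": 1},
])

```text
clock: 6.22
eef_pos: [426.3, 67.5, 68.4]
tcp_rot: [3.14, -0.0, 1.467]
contact_force: [-0.5, -0.3, -1.7]
opening: 0.134
grasp_force: 36.0
```

play_rows([
  {"dp": [0, 0, 0.6], "turn": [0, 0, 0], "fingers": 1},
  {"dp": [0, 0, 0.3], "turn": [0, 0, 0], "fingers": 1},
  {"dp": [0, 0, 0.15], "turn": [0, 0, 0], "fingers": 1},
  {"dp": [0, 0, 0.06], "turn": [0, 0, 0], "fingers": 1},
  {"dp": [0, 0, 0], "turn": [0, 0, 0], "fingers": 1},
])

```text
clock: 6.63
eef_pos: [426.3, 68.2, 25.3]
tcp_rot: [-3.142, 0.0, 1.467]
contact_force: [-0.6, 0.2, -1.7]
opening: 0.13
grasp_force: 35.9
```

```bash
python3 - <<'E'
from h import *
f=np.load('w4.npz')
a=plane(f,341*.64,74*.64,14);b=plane(f,463*.64,84*.64,14);print(a,b,np.linalg.norm(a-b),np.arctan2(*(b-a)[1::-1]))
E
```

```text
[395.599 216.683  14.   ] [491.854 199.919  14.   ] 97.704218224792 -0.17243778150351935
```

play_rows([
  {"dp": [0, 0, 0.04], "turn": [0, 0, 0], "fingers": 1},
  {"dp": [0, 0, 0.03], "turn": [0, 0, 0], "fingers": 1},
  {"dp": [0, 0, 0.02], "turn": [0, 0, 0], "fingers": 1},
  {"dp": [0, 0, 0], "turn": [0, 0, 0], "fingers": 1},
])

```text
clock: 6.97
eef_pos: [426.4, 68.9, 22.2]
tcp_rot: [3.141, -0.0, 1.469]
contact_force: [0.4, 0.3, -0.8]
opening: 0.128
grasp_force: 35.9
```

play_rows([
  {"dp": [0, 0, 0.025], "turn": [0, 0, 0], "fingers": 1},
  {"dp": [0, 0, 0.015], "turn": [0, 0, 0], "fingers": 1},
  {"dp": [0, 0, 0], "turn": [0, 0, 0], "fingers": 1},
])

```text
clock: 7.22
eef_pos: [426.2, 69.0, 20.5]
tcp_rot: [3.141, -0.0, 1.469]
contact_force: [-1.4, -0.4, 6.0]
opening: 0.125
grasp_force: 36.8
```

play_rows([
  {"dp": [0, 0, 0], "turn": [0, 0, 0], "fingers": 0.8},
  {"dp": [0, 0, 0], "turn": [0, 0, 0], "fingers": 0.6},
  {"dp": [0, 0, 0], "turn": [0, 0, 0], "fingers": 0.6},
  {"dp": [0, 0, 0], "turn": [0, 0, 0], "fingers": 0.6},
  {"dp": [0, 0, -0.2], "turn": [0, 0, 0], "fingers": 0.6},
])

```text
clock: 7.63
eef_pos: [425.1, 68.7, 27.4]
tcp_rot: [-3.14, 0.001, 1.469]
contact_force: [-0.4, 0.9, -0.1]
opening: 0.398
grasp_force: 0.0
```

play_rows([
  {"dp": [0, 0, -0.6], "turn": [0, 0, 0], "fingers": 0.5},
  {"dp": [0, 0, -1], "turn": [0, 0, 0], "fingers": 0},
  {"dp": [0, 0, -1], "turn": [0, 0, 0], "fingers": 0},
  {"dp": [0, 0, -1], "turn": [0, 0, 0], "fingers": 0},
  {"dp": [0, 0, -1], "turn": [0, 0, 0], "fingers": 0},
])

```text
clock: 8.05
eef_pos: [425.3, 68.7, 214.6]
tcp_rot: [3.142, -0.0, 1.469]
contact_force: [0.9, -0.3, 0.4]
opening: 0.997
grasp_force: 0.0
```

play_rows([
  {"dp": [0, 0, -0.8], "turn": [0, 0, 0], "fingers": 0},
  {"dp": [-0.89, 0.262, 0], "turn": [0, 0, 0], "fingers": 0},
  {"dp": [-0.89, 0.262, 0], "turn": [0, 0, 0], "fingers": 0},
  {"dp": [-0.89, 0.262, 0], "turn": [0, 0, 0], "fingers": 0},
  {"dp": [-0.89, 0.262, 0], "turn": [0, 0, 0], "fingers": 0},
])

```text
clock: 8.47
eef_pos: [453.0, -78.5, 245.2]
tcp_rot: [3.14, 0.0, 1.47]
contact_force: [1.1, 1.8, -0.6]
opening: 0.998
grasp_force: 0.0
```

play_rows([
  {"dp": [-0.89, 0.262, 0], "turn": [0, 0, 0], "fingers": 0},
  {"dp": [-0.89, 0.262, 0], "turn": [0, 0, 0], "fingers": 0},
  {"dp": [-0.89, 0.262, 0], "turn": [0, 0, 0], "fingers": 0},
  {"dp": [-0.89, 0.262, 0], "turn": [0, 0, 0], "fingers": 0},
  {"dp": [-0.89, 0.262, 0], "turn": [0, 0, 0], "fingers": 0},
])

```text
clock: 8.88
eef_pos: [486.7, -261.3, 244.7]
tcp_rot: [3.141, -0.0, 1.468]
contact_force: [0.9, 0.9, 1.0]
opening: 1.002
grasp_force: 0.0
```

play_rows([
  {"dp": [-0.89, 0.262, 0], "turn": [0, 0, 0], "fingers": 0},
  {"dp": [0, 0, 0], "turn": [0, 0, 0], "fingers": 0},
  {"dp": [0, 0, 0], "turn": [0, 0, 0], "fingers": 0},
])

```text
clock: 9.13
eef_pos: [493.6, -297.5, 244.2]
tcp_rot: [-3.141, -0.0, 1.466]
contact_force: [-0.5, 0.3, 0.4]
opening: 1.001
grasp_force: 0.0
```

```bash
python3 - <<'E'
from h import *
from rig import r
s=r.sense();print(s['clock'],s['eef_pos'],s['tcp_rot'],s['opening'])
f=snap('wrist','w5');g=snap('side','s5')
cv2.imwrite('pics/c5.png',np.hstack([cv2.resize(f['pixels'][:,:,::-1],(480,360)),cv2.resize(g['pixels'][110:310,170:340,::-1],(306,360))]))
print(proj(f,[494,-296,138]))
E
```

```text
9.1333 [ 493.552 -297.502  244.172] [-3.141 -0.     1.466] 1.0008632468957965
[254.684 187.973]
```

View pics/c5.png

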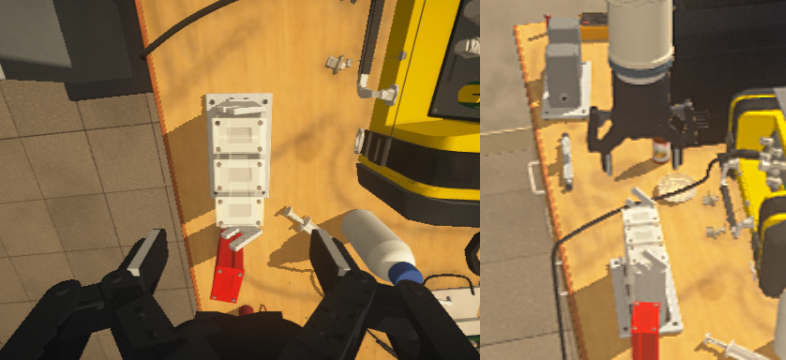

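Left panel: three cells with the middle centre at (238,175), exactly as predicted. Right panel: the bar lies on the bare desk at (567,160). I'll descend over the middle cell.

play_rows([
  {"dp": [0.04, 0, 0.8], "turn": [0, 0, 0], "fingers": 0},
  {"dp": [0, 0, 0.8], "turn": [0, 0, 0], "fingers": 0},
  {"dp": [0, 0, 0.7], "turn": [0, 0, 0], "fingers": 0},
  {"dp": [0, 0, 0.7], "turn": [0, 0, 0], "fingers": 0},
  {"dp": [0, 0, 0.6], "turn": [0, 0, 0], "fingers": 0},
])

```text
clock: 9.65
eef_pos: [493.4, -292.4, 98.9]
tcp_rot: [-3.141, -0.001, 1.47]
contact_force: [-0.4, -0.5, -0.3]
opening: 0.996
grasp_force: 0.0
```

play_rows([
  {"dp": [0, 0, 0.3], "turn": [0, 0, 0], "fingers": 0},
  {"dp": [0, 0, 0], "turn": [0, 0, 0], "fingers": 0.2},
  {"dp": [0, 0, 0], "turn": [0, 0, 0], "fingers": 0.4},
  {"dp": [0, 0, 0], "turn": [0, 0, 0], "fingers": 0.7},
  {"dp": [0, 0, 0], "turn": [0, 0, 0], "fingers": 0.7},
], force=30)

```text
clock: 10.07
eef_pos: [495.1, -294.7, 89.8]
tcp_rot: [3.139, 0.001, 1.469]
contact_force: [0.1, 0.3, -1.2]
opening: 0.605
grasp_force: 34.1
```

play_rows([
  {"dp": [0, 0, 0], "turn": [0, 0, 0], "fingers": 0.7},
  {"dp": [0, 0, 0], "turn": [0, 0, 0], "fingers": 0.7},
])

```text
clock: 10.23
eef_pos: [495.0, -294.8, 89.7]
tcp_rot: [3.139, 0.001, 1.468]
contact_force: [0.6, 0.9, 8.0]
opening: 0.602
grasp_force: 35.0
```

play_rows([
  {"dp": [0, 0, -0.15], "turn": [0, 0, 0], "fingers": 0.7},
  {"dp": [0, 0, -0.3], "turn": [0, 0, 0], "fingers": 0.7},
  {"dp": [0, 0, -0.4], "turn": [0, 0, 0], "fingers": 0.7},
  {"dp": [0, 0, 0], "turn": [0, 0, 0], "fingers": 0.7},
])

```text
clock: 10.57
eef_pos: [495.6, -295.5, 125.5]
tcp_rot: [3.137, 0.002, 1.468]
contact_force: [0.4, -0.4, -0.6]
opening: 0.603
grasp_force: 34.2
```

play_rows([
  {"dp": [0, 0, -0.7], "turn": [0, 0, 0], "fingers": 0.7},
  {"dp": [0, 0, -0.9], "turn": [0, 0, 0], "fingers": 0.7},
  {"dp": [0, 0, -0.9], "turn": [0, 0, 0], "fingers": 0.7},
  {"dp": [0, 0, -0.9], "turn": [0, 0, 0], "fingers": 0.7},
  {"dp": [0, 0, -0.5], "turn": [0, 0, 0], "fingers": 0.7},
])

```text
clock: 10.98
eef_pos: [495.1, -295.1, 282.6]
tcp_rot: [3.137, 0.002, 1.468]
contact_force: [0.6, -0.9, -1.5]
opening: 0.606
grasp_force: 34.2
```

```bash
python3 - <<'E'
from h import *
from rig import r
s=r.sense();print(s['clock'],s['eef_pos'],s['tcp_rot'],s['opening'],s['grasp_force'],s['contact_force'])
f=snap('wrist','w6');g=snap('side','s6')
cv2.imwrite('pics/c6.png',np.hstack([cv2.resize(f['pixels'][:,:,::-1],(480,360)),cv2.resize(g['pixels'][110:310,170:340,::-1],(306,360))]))
E
```

```text
10.9833 [ 495.1   -295.069  282.551] [3.137 0.002 1.468] 0.606093826124808 34.17631208896637 [ 0.584 -0.933 -1.488]
```

View pics/c6.png

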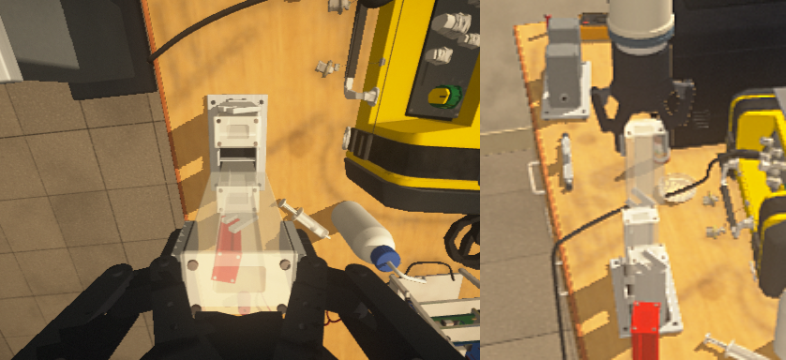

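The middle cell is out and upright in the fingers (left panel, 235,275), and the other two stand in the rack. I'll carry it to the regrasp spot near (500,100), turning it 86°.

play_rows([
  {"dp": [0.5, -0.04, 0], "turn": [0, 0, 0], "fingers": 0.7},
  {"dp": [0.9, -0.08, 0], "turn": [0, 0, 0], "fingers": 0.7},
  {"dp": [0.9, -0.08, 0], "turn": [0, 0, 0], "fingers": 0.7},
  {"dp": [0.9, -0.08, 0], "turn": [0, 0, 0], "fingers": 0.7},
  {"dp": [0.9, -0.08, 0], "turn": [0, 0, 0], "fingers": 0.7},
])

```text
clock: 11.5
eef_pos: [495.4, -128.3, 276.7]
tcp_rot: [-3.14, -0.0, 1.468]
contact_force: [0.7, 1.1, -2.0]
opening: 0.607
grasp_force: 34.1
```

play_rows([
  {"dp": [0.9, -0.08, 0], "turn": [0, 0, 0], "fingers": 0.7},
  {"dp": [0.9, -0.08, 0], "turn": [0, 0, 0], "fingers": 0.7},
  {"dp": [0.9, -0.08, 0], "turn": [0, 0, 0], "fingers": 0.7},
  {"dp": [0.9, -0.08, 0], "turn": [0, 0, 0], "fingers": 0.7},
  {"dp": [0.9, -0.08, 0], "turn": [0, 0, 0], "fingers": 0.7},
])

```text
clock: 11.92
eef_pos: [497.9, 52.5, 276.8]
tcp_rot: [-3.14, 0.0, 1.468]
contact_force: [0.4, 0.9, -1.6]
opening: 0.607
grasp_force: 34.1
```

play_rows([
  {"dp": [0.9, -0.08, 0], "turn": [0, 0, 0], "fingers": 0.7},
  {"dp": [0.4, -0.04, 0], "turn": [0, 0, 0], "fingers": 0.7},
  {"dp": [0, 0, 0], "turn": [0, 0, 0], "fingers": 0.7},
  {"dp": [0, 0, 0], "turn": [0, 0, -0.5], "fingers": 0.7},
  {"dp": [0, 0, 0], "turn": [0, 0, -1], "fingers": 0.7},
])

```text
clock: 12.33
eef_pos: [498.8, 102.8, 276.8]
tcp_rot: [-3.14, 0.001, 1.628]
contact_force: [-1.4, 0.3, -1.5]
opening: 0.606
grasp_force: 34.1
```

play_rows([
  {"dp": [0, 0, 0], "turn": [0, 0, -1], "fingers": 0.7},
  {"dp": [0, 0, 0], "turn": [0, 0, -1], "fingers": 0.7},
  {"dp": [0, 0, 0], "turn": [0, 0, -1], "fingers": 0.7},
  {"dp": [0, 0, 0], "turn": [0, 0, -1], "fingers": 0.7},
  {"dp": [0, 0, 0], "turn": [0, 0, -1], "fingers": 0.7},
])

```text
clock: 12.75
eef_pos: [498.9, 102.0, 276.9]
tcp_rot: [-3.14, -0.0, 2.154]
contact_force: [0.1, 0.1, -1.5]
opening: 0.607
grasp_force: 34.1
```

play_rows([
  {"dp": [0, 0, 0], "turn": [0, 0, -1], "fingers": 0.7},
  {"dp": [0, 0, 0], "turn": [0, 0, -1], "fingers": 0.7},
  {"dp": [0, 0, 0], "turn": [0, 0, -1], "fingers": 0.7},
  {"dp": [0, 0, 0], "turn": [0, 0, -1], "fingers": 0.7},
  {"dp": [0, 0, 0], "turn": [0, 0, -1], "fingers": 0.7},
])

```text
clock: 13.17
eef_pos: [498.9, 102.0, 276.9]
tcp_rot: [-3.14, -0.001, 2.677]
contact_force: [0.4, -0.4, -1.7]
opening: 0.607
grasp_force: 34.1
```

play_rows([
  {"dp": [0, 0, 0], "turn": [0, 0, -1], "fingers": 0.7},
  {"dp": [0, 0, 0], "turn": [0, 0, -1], "fingers": 0.7},
  {"dp": [0, 0, 0], "turn": [0, 0, -0.8], "fingers": 0.7},
  {"dp": [0, 0, 0], "turn": [0, 0, 0], "fingers": 0.7},
  {"dp": [0, 0, 0], "turn": [0, 0, 0], "fingers": 0.7},
])

```text
clock: 13.58
eef_pos: [499.1, 102.3, 277.3]
tcp_rot: [-3.141, -0.001, 2.963]
contact_force: [-0.3, -0.3, -1.8]
opening: 0.602
grasp_force: 34.1
```

play_rows([
  {"dp": [0, 0, 0.6], "turn": [0, 0, 0], "fingers": 0.7},
  {"dp": [0, 0, 0.9], "turn": [0, 0, 0], "fingers": 0.7},
  {"dp": [0, 0, 0.9], "turn": [0, 0, 0], "fingers": 0.7},
  {"dp": [0, 0, 0.9], "turn": [0, 0, 0], "fingers": 0.7},
  {"dp": [0, 0, 0.8], "turn": [0, 0, 0], "fingers": 0.7},
])

```text
clock: 14.0
eef_pos: [498.7, 102.6, 112.0]
tcp_rot: [-3.141, -0.001, 2.963]
contact_force: [0.6, -0.4, -1.7]
opening: 0.606
grasp_force: 34.1
```

play_rows([
  {"dp": [0, 0, 0.4], "turn": [0, 0, 0], "fingers": 0.7},
  {"dp": [0, 0, 0.2], "turn": [0, 0, 0], "fingers": 0.7},
  {"dp": [0, 0, 0.1], "turn": [0, 0, 0], "fingers": 0.7},
  {"dp": [0, 0, 0.05], "turn": [0, 0, 0], "fingers": 0.7},
  {"dp": [0, 0, 0], "turn": [0, 0, 0], "fingers": 0.7},
])

```text
clock: 14.42
eef_pos: [500.2, 103.2, 84.7]
tcp_rot: [3.141, 0.001, 2.965]
contact_force: [-0.5, -0.5, -1.6]
opening: 0.606
grasp_force: 34.0
```

play_rows([
  {"dp": [0, 0, 0.05], "turn": [0, 0, 0], "fingers": 0.7},
  {"dp": [0, 0, 0.03], "turn": [0, 0, 0], "fingers": 0.7},
  {"dp": [0, 0, 0], "turn": [0, 0, 0], "fingers": 0.7},
])

```text
clock: 14.67
eef_pos: [499.9, 103.2, 81.5]
tcp_rot: [3.141, 0.001, 2.966]
contact_force: [0.5, 0.5, -1.3]
opening: 0.603
grasp_force: 34.0
```

play_rows([
  {"dp": [0, 0, 0.03], "turn": [0, 0, 0], "fingers": 0.7},
  {"dp": [0, 0, 0], "turn": [0, 0, 0], "fingers": 0.7},
])

```text
clock: 14.83
eef_pos: [499.6, 103.2, 79.9]
tcp_rot: [3.141, 0.0, 2.966]
contact_force: [0.1, -0.3, -1.6]
opening: 0.604
grasp_force: 34.0
```

play_rows([
  {"dp": [0, 0, 0.025], "turn": [0, 0, 0], "fingers": 0.7},
  {"dp": [0, 0, 0], "turn": [0, 0, 0], "fingers": 0.7},
])

```text
clock: 15.0
eef_pos: [499.7, 103.1, 79.7]
tcp_rot: [3.142, 0.0, 2.966]
contact_force: [-3.2, -1.6, 12.2]
opening: 0.607
grasp_force: 35.4
```

play_rows([
  {"dp": [0, 0, 0.025], "turn": [0, 0, 0], "fingers": 0.7},
  {"dp": [0, 0, 0], "turn": [0, 0, 0], "fingers": 0.7},
])

```text
clock: 15.17
eef_pos: [500.0, 102.9, 79.5]
tcp_rot: [-3.141, 0.001, 2.966]
contact_force: [-5.2, -4.3, 23.3]
opening: 0.606
grasp_force: 36.7
```

play_rows([
  {"dp": [0, 0, -0.05], "turn": [0, 0, 0], "fingers": 0.7},
  {"dp": [0, 0, 0], "turn": [0, 0, 0], "fingers": 0.3},
  {"dp": [0, 0, 0], "turn": [0, 0, 0], "fingers": 0},
  {"dp": [0, 0, 0], "turn": [0, 0, 0], "fingers": 0},
  {"dp": [0, 0, 0], "turn": [0, 0, 0], "fingers": 0},
])

```text
clock: 15.58
eef_pos: [499.4, 103.2, 79.5]
tcp_rot: [-3.142, -0.0, 2.966]
contact_force: [-0.5, 0.0, 0.2]
opening: 1.0
grasp_force: 0.0
```

play_rows([
  {"dp": [0, 0, -0.4], "turn": [0, 0, 0], "fingers": 0},
  {"dp": [0, 0, -0.9], "turn": [0, 0, 0], "fingers": 0},
  {"dp": [0, 0, -0.9], "turn": [0, 0, 0], "fingers": 0},
  {"dp": [0, 0, -0.9], "turn": [0, 0, 0], "fingers": 0},
  {"dp": [0, 0, -0.9], "turn": [0, 0, 0], "fingers": 0},
])

```text
clock: 16.0
eef_pos: [499.0, 103.1, 241.1]
tcp_rot: [-3.141, -0.001, 2.966]
contact_force: [0.3, -0.2, -0.1]
opening: 1.002
grasp_force: 0.0
```

play_rows([
  {"dp": [0, 0, -0.9], "turn": [0, 0, 1], "fingers": 0},
  {"dp": [0, 0, -0.6], "turn": [0, 0, 1], "fingers": 0},
  {"dp": [0, 0, 0], "turn": [0, 0, 1], "fingers": 0},
  {"dp": [0, 0, 0], "turn": [0, 0, 1], "fingers": 0},
  {"dp": [0, 0, 0], "turn": [0, 0, 1], "fingers": 0},
])

```text
clock: 16.42
eef_pos: [499.6, 103.2, 300.1]
tcp_rot: [3.141, 0.001, 2.437]
contact_force: [-0.3, 1.3, 0.3]
opening: 0.999
grasp_force: 0.0
```

play_rows([
  {"dp": [0, 0, 0], "turn": [0, 0, 1], "fingers": 0},
  {"dp": [0, 0, 0], "turn": [0, 0, 1], "fingers": 0},
  {"dp": [0, 0, 0], "turn": [0, 0, 1], "fingers": 0},
  {"dp": [0, 0, 0], "turn": [0, 0, 1], "fingers": 0},
  {"dp": [0, 0, 0], "turn": [0, 0, 1], "fingers": 0},
])

```text
clock: 16.83
eef_pos: [499.4, 103.1, 299.4]
tcp_rot: [-3.141, -0.0, 1.914]
contact_force: [0.2, 0.9, -0.6]
opening: 0.998
grasp_force: 0.0
```

play_rows([
  {"dp": [0, 0, 0], "turn": [0, 0, 1], "fingers": 0},
  {"dp": [0, 0, 0], "turn": [0, 0, 1], "fingers": 0},
  {"dp": [0, 0, 0], "turn": [0, 0, 1], "fingers": 0},
  {"dp": [0, 0, 0], "turn": [0, 0, 1], "fingers": 0},
  {"dp": [0, 0, 0], "turn": [0, 0, 0.96], "fingers": 0},
])

```text
clock: 17.25
eef_pos: [499.3, 103.1, 299.3]
tcp_rot: [-3.141, 0.0, 1.394]
contact_force: [-0.3, -0.7, -0.0]
opening: 1.0
grasp_force: 0.0
```

play_rows([
  {"dp": [0.84, -0.47, 0], "turn": [0, 0, 0], "fingers": 0},
  {"dp": [0.84, -0.47, 0], "turn": [0, 0, 0], "fingers": 0},
  {"dp": [0.84, -0.47, 0], "turn": [0, 0, 0], "fingers": 0},
  {"dp": [0.84, -0.47, 0], "turn": [0, 0, 0], "fingers": 0},
  {"dp": [0, 0, 0], "turn": [0, 0, 0], "fingers": 0},
])

```text
clock: 17.67
eef_pos: [446.2, 253.4, 299.5]
tcp_rot: [-3.14, -0.002, 1.403]
contact_force: [0.1, 0.1, 0.1]
opening: 1.0
grasp_force: 0.0
```

play_rows([
  {"dp": [0, 0, 0], "turn": [0, 0, 0], "fingers": 0},
  {"dp": [0, 0, 0], "turn": [0, 0, 0], "fingers": 0},
])

```text
clock: 17.83
eef_pos: [448.1, 248.3, 299.4]
tcp_rot: [-3.141, 0.001, 1.401]
contact_force: [-0.2, -1.2, 0.3]
opening: 1.003
grasp_force: 0.0
```

```bash
python3 - <<'E'
from h import *
from rig import r
s=r.sense();print(s['clock'],s['eef_pos'],s['tcp_rot'])
f=snap('wrist','w7');im=f['pixels']
th=.172;c=np.array([461.8,312.7]);Rz=np.array([[np.cos(th),np.sin(th)],[-np.sin(th),np.cos(th)]])
for n,p,z in[('base',(-50,-106),14),('base',(50,-106),14),('base',(50,106),14),('base',(-50,106),14),('det',(-33,-29),140),('det',(33,-29),140),('det',(33,-81),140),('det',(-33,-81),140),('lamp',(-33,29),140),('lamp',(33,29),140),('lamp',(33,81),140),('lamp',(-33,81),140),('bay',(0,0),16)]:
    q=proj(f,[*(c+Rz@p),z]);u,v=q.astype(int);print(n,p,q,im[v-2:v+3,u-2:u+3].reshape(-1,3).mean(0) if 2<v<380 and 2<u<508 else '')
g=cv2.cvtColor(im,cv2.COLOR_RGB2HSV);np.set_printoptions(linewidth=250)
print('sat\n',g[0:300:10,140:380:10,1]);print('val\n',g[0:300:10,140:380:10,2])
E
```

```text
17.8333 [448.148 248.258 299.376] [-3.141  0.001  1.401]
base (-50, -106) [225.508 176.968] [194.2  145.92  82.64]
base (50, -106) [285.818 177.104] [244.88 221.4  147.96]
base (50, 106) [292.072  31.469] [252.28 223.12 121.04]
base (-50, 106) [220.54   31.263] [248.24 203.4  102.76]
det (-33, -29) [227.131 142.718] [183.16 165.96 139.28]
det (33, -29) [286.032 142.859] [251.36 242.04 203.68]
det (33, -81) [284.209 186.871] [250.88 224.28 120.36]
det (-33, -81) [228.482 186.748] [210.16 159.6   79.36]
lamp (-33, 29) [225.431  87.29 ] [185.92 167.32 140.08]
lamp (33, 29) [288.326  87.456] [239.2  228.68 202.36]
lamp (33, 81) [290.665  30.981] [252.28 223.12 116.24]
lamp (-33, 81) [223.697  30.788] [248.12 207.12 110.52]
bay (0, 0) [255.971 110.464] [85.8  69.48 56.32]
sat
 [[101  98 101 104 181 148 149 153 151 148 145 142 145 137 151 147 143 152 144 142 144 143 163 181]
 [ 99 100 101 103 131 153 156 151 148 147 144 141 145 141 148 145 141 142 142 146 143 136 161 171]
 [100  99 101 103 102 154 155 149 148 150 149 146 143 139 142 143 139 146 141 146 141 142 169 182]
 [ 96 105 101 102 10
[... 4929 characters left out ...]
7  66]
 [162 162  93  91  91 171 176 196 199 198 253 204 244 204 204 198 235 251 253 253 253 252  76  65]
 [162 163  90  90 125 176 184 172 178 189 200 201 178 207 209 195 249 246 252 253 253 253 248  63]
 [164 164 194  54 181 182 191 192 196 199 199 197 175 206 241 250 255 254 255 246 111 199 221 106]
 [166  52 192  59 190 185 190 168 192 197 188 193 174 252 253 248 255 253 254 162  87 203  80 204]
 [ 65 195  56  56 189 193 203 197 189 195 227 246 243 248 251 247 255 252 254 115  84  83 199  75]
 [196 173  56  57 194 191 193 196 195 194 173 252 211 244 253 247 242 254 252 253  82  73 197 117]
 [196  69  56  56 193 190 193 191 170 180 196 252 250 247 251 251 253 253 253 254  80  69  92  65]]
```

```bash
python3 - <<'E'
from h import *
f=np.load('w7.npz');im=f['pixels'];g=cv2.GaussianBlur(cv2.cvtColor(im,cv2.COLOR_RGB2HSV),(3,3),0)
m=((g[...,1]>42)&(g[...,1]<80)&(g[...,2]>180)&(g[...,2]<225)).astype(np.uint8)
m[:, :200]=0;m[:,310:]=0;m[200:]=0
m=cv2.morphologyEx(m,cv2.MORPH_OPEN,np.ones((3,3)))
m=cv2.morphologyEx(m,cv2.MORPH_CLOSE,np.ones((3,3)))
cs,_=cv2.findContours(m,cv2.RETR_EXTERNAL,cv2.CHAIN_APPROX_NONE)
for c in cs:
    if cv2.contourArea(c)<150: continue
    p=np.array([plane(f,u,v,140)[:2] for u,v in c[:,0]],np.float32)
    r=cv2.minAreaRect(p);print(cv2.boundingRect(c),cv2.contourArea(c),r);print(cv2.approxPolyDP(p,4,True)[:,0])
for rr in m[35:190:5,222:294]:print(''.join('.#'[x] for x in rr))
E
```

```text
(232, 143, 53, 42) 1933.0 ((454.00677490234375, 259.887939453125), (48.27059555053711, 59.9329719543457), 80.27804565429688)
[[485.979 278.897]
 [429.419 287.448]
 [432.551 280.038]
 [427.648 278.563]
 [421.641 248.433]
 [425.086 241.612]
 [472.537 232.226]
 [480.993 241.966]
 [485.734 268.615]
 [479.191 270.894]]
(224, 84, 19, 46) 522.5 ((438.36578369140625, 326.02899169921875), (46.00700759887695, 19.00755500793457), 79.42797088623047)
[[433.43  350.319]
 [426.577 312.296]
 [436.883 313.755]
 [439.165 302.529]
 [450.534 339.425]]
(229, 33, 61, 52) 2770.0 ((473.3241882324219, 367.2500915527344), (46.38676071166992, 60.67269515991211), 78.96408081054688)
[[447.919 395.393]
 [451.943 390.275]
 [441.138 356.822]
 [444.949 349.333]
 [492.158 340.266]
 [493.971 345.836]
 [498.964 344.007]
 [505.338 377.559]
 [498.813 381.363]
 [505.141 383.835]]
.......############################################################.....
............#################################################...........
........############################################################....
........###################
[... 1316 characters left out ...]
...........................................
..........####################################################..........
..............###########################################...............
..........#####################################################.........
..........####################################################..........
..........####################################################..........
..........####################################################..........
..........####################################################..........
..............###########################################...............
........................................................................
```

play_rows([
  {"dp": [-0.84, 0.297, 0], "turn": [0, 0, 0], "fingers": 0},
  {"dp": [-0.84, 0.297, 0], "turn": [0, 0, 0], "fingers": 0},
  {"dp": [-0.84, 0.297, 0], "turn": [0, 0, 0], "fingers": 0},
  {"dp": [-0.84, 0.297, 0], "turn": [0, 0, 0], "fingers": 0},
  {"dp": [-0.84, 0.297, 0], "turn": [0, 0, 0], "fingers": 0},
])

```text
clock: 18.3
eef_pos: [478.2, 69.7, 299.8]
tcp_rot: [3.141, 0.0, 1.398]
contact_force: [0.9, 0.8, -0.4]
opening: 1.004
grasp_force: 0.0
```

play_rows([
  {"dp": [-0.84, 0.297, 0], "turn": [0, 0, 0], "fingers": 0},
  {"dp": [0, 0, 0], "turn": [0, 0, 0], "fingers": 0},
  {"dp": [0, 0, 0], "turn": [0, 0, 0], "fingers": 0},
])

```text
clock: 18.55
eef_pos: [484.3, 34.6, 299.7]
tcp_rot: [-3.142, 0.0, 1.394]
contact_force: [0.2, 0.7, 0.6]
opening: 0.993
grasp_force: 0.0
```

```bash
cat > edge.py <<'E'
from h import *
def patch(f,c,th,z,hx,hy,s=.5):
    # orthorectified patch at height z: cols = bay x, rows = bay y, s mm/px
    a=np.arange(-hx,hx,s);b=np.arange(-hy,hy,s);X,Y=np.meshgrid(a,b)
    W=np.stack([c[0]+X*np.cos(th)-Y*np.sin(th),c[1]+X*np.sin(th)+Y*np.cos(th),np.full_like(X,z)],-1)
    P=f['pose'];q=(W-P[:3,3])@P[:3,:3]
    u=(f['fx']*q[...,0]/q[...,2]+f['cx']).astype(np.float32);v=(f['fy']*q[...,1]/q[...,2]+f['cy']).astype(np.float32)
    return cv2.remap(f['pixels'],u,v,cv2.INTER_CUBIC),a,b
def prof(x,k):return ' '.join(f'{i:.0f}:{int(j)}' for i,j in zip(k[::4],x[::4]))
E
python3 - <<'E'
from edge import *
from rig import r
f=np.load('w7.npz');c=(463.7,313.6);th=-.178
p,a,b=patch(f,c,th,140,60,95);g=p.astype(float).mean(2)
print('y prof (mid x)',prof(g[:,np.abs(a)<18].mean(1),b))
print('x prof det',prof(g[(b>-72)&(b<-38)].mean(0),a));print('x prof lamp',prof(g[(b>38)&(b<72)].mean(0),a))
p,a,b=patch(f,c,th,14,60,28);g=p.astype(float).mean(2)
print('floor x',prof(g[np.abs(b)<10].mean(0),a))
s=r.sense();print(s['clock'],s['eef_pos'],s['tcp_rot'])
f=snap('wrist','w8');p,a,b=patch(f,(499.5,103.1),-.176,122,40,45);g=p.astype(float).mean(2)
print('cell x',prof(g[np.abs(b)<15].mean(0),a));print('cell y',prof(g[:,np.abs(a)<10].mean(1),b))
for z in(122,128):
  p,a,b=patch(f,(499.5,103.1),-.176,z,40,45);g=p.astype(float).mean(2)
  bl=cv2.morphologyEx(g.astype(np.float32),cv2.MORPH_BLACKHAT,np.ones((17,17)));m=(bl>60).astype(np.uint8)
  n,l,st,ce=cv2.connectedComponentsWithStats(m);print(z,[(round(a[0]+x*.5,1),round(b[0]+y*.5,1),int(k)) for (x,y),k in zip(ce[1:],st[1:,4]) if k>15])
E
```

```text
y prof (mid x) -95:198 -93:198 -91:197 -89:196 -87:194 -85:191 -83:192 -81:162 -79:150 -77:183 -75:182 -73:182 -71:182 -69:182 -67:183 -65:182 -63:183 -61:183 -59:183 -57:184 -55:184 -53:184 -51:184 -49:185 -47:185 -45:185 -43:185 -41:186 -39:186 -37:186 -35:186 -33:188 -31:170 -29:137 -27:138 -25:138 -23:111 -21:131 -19:137 -17:150 -15:127 -13:112 -11:113 -9:113 -7:112 -5:114 -3:114 -1:112 1:113 3:110 5:107 7:106 9:105 11:105 13:103 15:102 17:101 19:101 21:99 23:90 25:123 27:88 29:121 31:155 33:180 35:180 37:181 39:181 41:181 43:182 45:182 47:183 49:183 51:183 53:184 55:184 57:184 59:185 61:185 63:185 65:185 67:186 69:186 71:186 73:186 75:185 77:187 79:118 81:152 83:186 85:189 87:192 89:194 91:195 93:195
x prof det -60:161 -58:161 -56:161 -54:162 -52:154 -50:135 -48:117 -46:111 -44:122 -42:132 -40:138 -38:139 -36:162 -34:141 -32:126 -30:165 -28:176 -26:179 -24:180 -22:180 -20:180 -18:181 -16:181 -14:182 -12:182 -10:182 -8:183 -6:183 -4:183 -2:183 0:184 2:184 4:184 6:185 8:185 10:186 12:186 14:186 16:187 18:187 20:187 22:187 24:185 26:184 28:192 30:198 32:235 34:200 36:201 38:201 40:
[... 1509 characters left out ...]
:218 9:218 11:219 13:217 15:237 17:237 19:237 21:234 23:240 25:241 27:222 29:179 31:179 33:180 35:180 37:180 39:180 41:180 43:181
122 [(np.float64(-13.4), np.float64(-28.7), 31), (np.float64(-10.9), np.float64(-21.1), 48), (np.float64(15.4), np.float64(-21.2), 46), (np.float64(-17.7), np.float64(17.3), 18), (np.float64(-11.0), np.float64(21.2), 33), (np.float64(15.2), np.float64(21.0), 40)]
128 [(np.float64(38.0), np.float64(-43.7), 43), (np.float64(-13.1), np.float64(-27.9), 33), (np.float64(-10.8), np.float64(-20.5), 48), (np.float64(15.0), np.float64(-20.5), 45), (np.float64(-17.5), np.float64(17.3), 19), (np.float64(-11.0), np.float64(21.1), 33), (np.float64(15.0), np.float64(21.0), 42)]
```

play_rows([
  {"dp": [0.876, 0.064, 0.5], "turn": [0, 0, 0], "fingers": 0},
  {"dp": [0.876, 0.064, 0.7], "turn": [0, 0, 0], "fingers": 0},
  {"dp": [0, 0, 0.9], "turn": [0, 0, 0], "fingers": 0},
  {"dp": [0, 0, 0.5], "turn": [0, 0, 0], "fingers": 0},
  {"dp": [0, 0, 0], "turn": [0, 0, 0], "fingers": 0},
])

```text
clock: 19.02
eef_pos: [497.4, 104.0, 193.5]
tcp_rot: [-3.134, 0.003, 1.401]
contact_force: [-1.0, -0.2, -0.2]
opening: 0.998
grasp_force: 0.0
```

play_rows([
  {"dp": [0, 0, 0], "turn": [0, 0, 0], "fingers": 0},
  {"dp": [0, 0, 0], "turn": [0, 0, 0], "fingers": 0},
  {"dp": [0, 0, 0], "turn": [0, 0, 0], "fingers": 0},
])

```text
clock: 19.27
eef_pos: [501.7, 103.5, 199.6]
tcp_rot: [3.139, -0.001, 1.399]
contact_force: [1.0, 0.5, 0.8]
opening: 0.998
grasp_force: 0.0
```

```bash
cat >> h.py <<'E'
def mean_tcp(k=6):
    from rig import r
    L=[]
    for _ in range(k): s=r.sense();L.append(np.r_[s['eef_pos'],s['tcp_rot'][2]]);r.grab_frame('wrist')
    L=np.array(L);return L.mean(0),L.std(0)
E
python3 -c "
from h import *
print(mean_tcp())"
```

```text
(array([501.351, 103.343, 199.139,   1.399]), array([0.265, 0.107, 0.363, 0.   ]))
```

play_rows([
  {"dp": [-0.014, 0.01, 0.6], "turn": [0, 0, 0.05], "fingers": 0},
  {"dp": [0, 0, 0.8], "turn": [0, 0, 0], "fingers": 0},
  {"dp": [0, 0, 0.8], "turn": [0, 0, 0], "fingers": 0},
  {"dp": [0, 0, 0.6], "turn": [0, 0, 0], "fingers": 0},
  {"dp": [0, 0, 0.28], "turn": [0, 0, 0], "fingers": 0},
])

```text
clock: 19.98
eef_pos: [499.1, 102.2, 71.9]
tcp_rot: [-3.138, 0.001, 1.394]
contact_force: [-0.3, 0.1, 0.3]
opening: 0.998
grasp_force: 0.0
```

play_rows([
  {"dp": [0, 0, 0], "turn": [0, 0, 0], "fingers": 0},
  {"dp": [0, 0, 0], "turn": [0, 0, 0], "fingers": 0},
  {"dp": [0, 0, 0], "turn": [0, 0, 0], "fingers": 0},
])

```text
clock: 20.23
eef_pos: [502.0, 102.9, 75.9]
tcp_rot: [3.14, -0.001, 1.394]
contact_force: [0.3, -0.8, -0.8]
opening: 1.0
grasp_force: 0.0
```

```bash
python3 -c "
from h import *
print(mean_tcp())"
```

```text
(array([501.867, 102.875,  75.882,   1.394]), array([0.217, 0.039, 0.195, 0.   ]))
```

play_rows([
  {"dp": [0, 0, 0], "turn": [0, 0, 0], "fingers": 0.3},
  {"dp": [0, 0, 0], "turn": [0, 0, 0], "fingers": 0.5},
  {"dp": [0, 0, 0], "turn": [0, 0, 0], "fingers": 0.8},
  {"dp": [0, 0, 0], "turn": [0, 0, 0], "fingers": 0.8},
  {"dp": [0, 0, 0], "turn": [0, 0, 0], "fingers": 0.8},
], force=30)

```text
clock: 20.95
eef_pos: [500.8, 102.7, 74.5]
tcp_rot: [-3.141, 0.0, 1.394]
contact_force: [-0.4, -0.4, 1.2]
opening: 0.393
grasp_force: 36.1
```

play_rows([
  {"dp": [0, 0, 0], "turn": [0, 0, 0], "fingers": 0.8},
  {"dp": [0, 0, -0.2], "turn": [0, 0, 0], "fingers": 0.8},
  {"dp": [0, 0, -0.6], "turn": [0, 0, 0], "fingers": 0.8},
  {"dp": [0, 0, -0.9], "turn": [0, 0, 0], "fingers": 0.8},
  {"dp": [0, 0, -0.9], "turn": [0, 0, 0], "fingers": 0.8},
])

```text
clock: 21.37
eef_pos: [499.7, 102.4, 179.3]
tcp_rot: [-3.139, 0.001, 1.394]
contact_force: [1.4, -0.2, -0.5]
opening: 0.396
grasp_force: 35.8
```

play_rows([
  {"dp": [0, 0, -0.9], "turn": [0, 0, 0], "fingers": 0.8},
  {"dp": [0, 0, -0.9], "turn": [0, 0, 0], "fingers": 0.8},
  {"dp": [0, 0, 0], "turn": [0, 0, 0], "fingers": 0.8},
  {"dp": [0, 0, 0], "turn": [0, 0, 0], "fingers": 0.8},
  {"dp": [0, 0, 0], "turn": [0, 0, 0], "fingers": 0.8},
])

```text
clock: 21.78
eef_pos: [500.2, 102.5, 250.1]
tcp_rot: [-3.141, 0.0, 1.394]
contact_force: [-0.9, -0.1, -2.2]
opening: 0.392
grasp_force: 35.9
```

```bash
python3 - <<'E'
from edge import *
t,_=mean_tcp();print(t)
from rig import r
f=snap('wrist','w9');th=t[3]-np.pi/2
for z in(t[2]-75.9+122,):
  p,a,b=patch(f,t[:2],th,z,30,38);g=p.astype(float).mean(2)
  print('x',prof(g[np.abs(b)<15].mean(0),a));print('y',prof(g[:,np.abs(a)<10].mean(1),b))
  bl=cv2.morphologyEx(g.astype(np.float32),cv2.MORPH_BLACKHAT,np.ones((17,17)));m=(bl>60).astype(np.uint8)
  n,l,st,ce=cv2.connectedComponentsWithStats(m);print(z,[(a[0]+x*.5,b[0]+y*.5,int(k)) for (x,y),k in zip(ce[1:],st[1:,4]) if k>15])
E
```

```text
[499.918 102.483 249.241   1.394]
x -30:49 -28:48 -26:52 -24:54 -22:56 -20:59 -18:129 -16:236 -14:236 -12:242 -10:242 -8:241 -6:237 -4:234 -2:234 0:234 2:234 4:234 6:229 8:226 10:243 12:242 14:238 16:238 18:192 20:67 22:64 24:61 26:60 28:56
y -38:38 -36:40 -34:43 -32:46 -30:48 -28:50 -26:52 -24:53 -22:57 -20:109 -18:231 -16:242 -14:241 -12:233 -10:233 -8:233 -6:233 -4:233 -2:234 0:234 2:234 4:234 6:234 8:234 10:234 12:234 14:243 16:243 18:243 20:243 22:243 24:243 26:211 28:207 30:208 32:207 34:206 36:205
295.3413999826803 [(np.float64(-14.5), np.float64(17.296875), 64), (np.float64(13.642857142857146), np.float64(17.142857142857146), 84), (np.float64(-20.471509971509974), np.float64(25.27207977207977), 351), (np.float64(23.6753986332574), np.float64(23.761958997722097), 439), (np.float64(12.630434782608695), np.float64(28.347826086956516), 23)]
```

play_rows([
  {"dp": [0.5, -0.18, 0], "turn": [0, 0, 0], "fingers": 0.8},
  {"dp": [0.85, -0.31, 0], "turn": [0, 0, 0], "fingers": 0.8},
  {"dp": [0.85, -0.31, 0], "turn": [0, 0, 0], "fingers": 0.8},
  {"dp": [0.85, -0.31, 0], "turn": [0, 0, 0], "fingers": 0.8},
  {"dp": [0.85, -0.31, 0], "turn": [0, 0, 0], "fingers": 0.8},
])

```text
clock: 22.55
eef_pos: [471.8, 267.6, 250.2]
tcp_rot: [-3.141, 0.0, 1.394]
contact_force: [1.5, 0.1, -1.1]
opening: 0.393
grasp_force: 35.9
```

play_rows([
  {"dp": [0.7, -0.25, 0], "turn": [0, 0, 0], "fingers": 0.8},
  {"dp": [0.435, -0.15, 0], "turn": [0, 0, 0], "fingers": 0.8},
  {"dp": [0, 0, 0], "turn": [0, 0, 0], "fingers": 0.8},
  {"dp": [0, 0, 0], "turn": [0, 0, 0], "fingers": 0.8},
  {"dp": [0, 0, 0], "turn": [0, 0, 0], "fingers": 0.8},
])

```text
clock: 22.97
eef_pos: [464.4, 313.1, 250.1]
tcp_rot: [-3.141, 0.001, 1.394]
contact_force: [-0.6, -0.3, -1.5]
opening: 0.394
grasp_force: 35.9
```

```bash
python3 -c "
from h import *
t,s=mean_tcp();print(t,s)
d=np.array([463.7,313.6])-t[:2];y=t[3];print('dp',d@[np.cos(y),np.sin(y)]/40,d@[np.sin(y),-np.cos(y)]/40)"
```

```text
[464.685 312.803 250.359   1.393] [0.155 0.144 0.183 0.001]
dp 0.01525312151231398 -0.02775264504550003
```

play_rows([
  {"dp": [0.015, -0.026, 0], "turn": [0, 0, 0], "fingers": 0.8},
  {"dp": [0, 0, 0.4], "turn": [0, 0, 0], "fingers": 0.8},
  {"dp": [0, 0, 0.3], "turn": [0, 0, 0], "fingers": 0.8},
  {"dp": [0, 0, 0], "turn": [0, 0, 0], "fingers": 0.8},
  {"dp": [0, 0, 0], "turn": [0, 0, 0], "fingers": 0.8},
])

```text
clock: 23.68
eef_pos: [463.1, 314.1, 221.7]
tcp_rot: [-3.14, 0.001, 1.394]
contact_force: [-0.5, -0.1, -0.6]
opening: 0.392
grasp_force: 35.7
```

```bash
python3 -c "
from h import *
t,s=mean_tcp();print(t,s)
d=np.array([463.7,313.6])-t[:2];y=t[3];print('dp',d@[np.cos(y),np.sin(y)]/40,d@[np.sin(y),-np.cos(y)]/40)"
```

```text
[463.722 314.549 222.716   1.394] [0.314 0.233 0.502 0.   ]
dp -0.02345673399200522 0.0036379372730869835
```

play_rows([
  {"dp": [-0.015, 0, 0.15], "turn": [0, 0, 0], "fingers": 0.8},
  {"dp": [0, 0, 0.2], "turn": [0, 0, 0], "fingers": 0.8},
  {"dp": [0, 0, 0.2], "turn": [0, 0, 0], "fingers": 0.8},
  {"dp": [0, 0, 0], "turn": [0, 0, 0], "fingers": 0.8},
])

```text
clock: 24.32
eef_pos: [462.5, 313.2, 198.3]
tcp_rot: [-3.139, 0.002, 1.394]
contact_force: [-0.1, 0.6, -1.6]
opening: 0.393
grasp_force: 35.8
```

play_rows([
  {"dp": [0, 0, 0.2], "turn": [0, 0, 0], "fingers": 0.8},
  {"dp": [0, 0, 0.2], "turn": [0, 0, 0], "fingers": 0.8},
  {"dp": [0, 0, 0], "turn": [0, 0, 0], "fingers": 0.8},
])

```text
clock: 24.57
eef_pos: [462.7, 313.3, 182.6]
tcp_rot: [-3.14, 0.002, 1.394]
contact_force: [0.2, -0.5, -1.3]
opening: 0.398
grasp_force: 35.8
```

play_rows([
  {"dp": [0, 0, 0.4], "turn": [0, 0, 0], "fingers": 0.8},
  {"dp": [0, 0, 0.5], "turn": [0, 0, 0], "fingers": 0.8},
  {"dp": [0, 0, 0.4], "turn": [0, 0, 0], "fingers": 0.8},
  {"dp": [0, 0, 0.3], "turn": [0, 0, 0], "fingers": 0.8},
  {"dp": [0, 0, 0.1], "turn": [0, 0, 0], "fingers": 0.8},
])

```text
clock: 24.98
eef_pos: [462.6, 313.3, 114.7]
tcp_rot: [-3.14, 0.002, 1.394]
contact_force: [0.4, -0.3, -1.0]
opening: 0.39
grasp_force: 35.8
```

play_rows([
  {"dp": [0, 0, 0], "turn": [0, 0, 0], "fingers": 0.8},
  {"dp": [0, 0, 0], "turn": [0, 0, 0], "fingers": 0.8},
  {"dp": [0, 0, 0], "turn": [0, 0, 0], "fingers": 0.8},
])

```text
clock: 25.23
eef_pos: [464.1, 314.4, 117.4]
tcp_rot: [3.141, -0.001, 1.394]
contact_force: [0.7, -0.5, -1.6]
opening: 0.393
grasp_force: 35.8
```

```bash
python3 -c "
from h import *
t,s=mean_tcp();print(t,s)
d=np.array([463.7,313.6])-t[:2];y=t[3];print('dp',d@[np.cos(y),np.sin(y)]/40,d@[np.sin(y),-np.cos(y)]/40)"
```

```text
[464.007 314.242 117.337   1.394] [0.129 0.095 0.153 0.   ]
dp -0.01714879049894105 -0.004724286914025314
```

play_rows([
  {"dp": [-0.012, -0.004, 0.2], "turn": [0, 0, 0], "fingers": 0.8},
  {"dp": [0, 0, 0.15], "turn": [0, 0, 0], "fingers": 0.8},
  {"dp": [0, 0, 0.1], "turn": [0, 0, 0], "fingers": 0.8},
  {"dp": [0, 0, 0], "turn": [0, 0, 0], "fingers": 0.8},
  {"dp": [0, 0, 0], "turn": [0, 0, 0], "fingers": 0.8},
])

```text
clock: 25.95
eef_pos: [462.9, 313.2, 97.9]
tcp_rot: [-3.141, 0.001, 1.394]
contact_force: [-0.2, 0.2, -1.2]
opening: 0.395
grasp_force: 35.9
```

play_rows([
  {"dp": [0, 0, 0.05], "turn": [0, 0, 0], "fingers": 0.8},
  {"dp": [0, 0, 0.05], "turn": [0, 0, 0], "fingers": 0.8},
  {"dp": [0, 0, 0], "turn": [0, 0, 0], "fingers": 0.8},
])

```text
clock: 26.2
eef_pos: [463.2, 313.4, 94.2]
tcp_rot: [-3.141, 0.0, 1.394]
contact_force: [-0.5, 0.5, -2.5]
opening: 0.394
grasp_force: 35.9
```

play_rows([
  {"dp": [0, 0, 0.04], "turn": [0, 0, 0], "fingers": 0.8},
  {"dp": [0, 0, 0.02], "turn": [0, 0, 0], "fingers": 0.8},
  {"dp": [0, 0, 0], "turn": [0, 0, 0], "fingers": 0.8},
])

```text
clock: 26.45
eef_pos: [463.2, 313.4, 92.0]
tcp_rot: [-3.141, 0.0, 1.394]
contact_force: [0.2, -0.1, -1.4]
opening: 0.39
grasp_force: 35.9
```

Now inside the rails (expected floor at TCP z of about 91). I'll continue in fine steps.

play_rows([
  {"dp": [0, 0, 0.025], "turn": [0, 0, 0], "fingers": 0.8},
  {"dp": [0, 0, 0], "turn": [0, 0, 0], "fingers": 0.8},
  {"dp": [0, 0, 0], "turn": [0, 0, 0], "fingers": 0.8},
])

```text
clock: 26.7
eef_pos: [463.3, 313.5, 91.1]
tcp_rot: [-3.142, -0.0, 1.394]
contact_force: [-0.1, 0.3, -2.3]
opening: 0.393
grasp_force: 35.9
```

play_rows([
  {"dp": [0, 0, 0.02], "turn": [0, 0, 0], "fingers": 0.8},
  {"dp": [0, 0, 0], "turn": [0, 0, 0], "fingers": 0.8},
])

```text
clock: 26.87
eef_pos: [463.5, 313.6, 90.6]
tcp_rot: [3.141, -0.0, 1.394]
contact_force: [-0.4, -0.7, 0.9]
opening: 0.393
grasp_force: 36.0
```

play_rows([
  {"dp": [0, 0, 0.02], "turn": [0, 0, 0], "fingers": 0.8},
  {"dp": [0, 0, 0], "turn": [0, 0, 0], "fingers": 0.8},
])

```text
clock: 27.03
eef_pos: [463.7, 313.6, 90.4]
tcp_rot: [3.141, -0.0, 1.394]
contact_force: [-0.0, -1.7, 8.2]
opening: 0.399
grasp_force: 36.8
```

play_rows([
  {"dp": [0, 0, 0], "turn": [0, 0, 0], "fingers": 0.5},
  {"dp": [0, 0, 0], "turn": [0, 0, 0], "fingers": 0.2},
  {"dp": [0, 0, 0], "turn": [0, 0, 0], "fingers": 0.1},
  {"dp": [0, 0, 0], "turn": [0, 0, 0], "fingers": 0.1},
  {"dp": [0, 0, -0.3], "turn": [0, 0, 0], "fingers": 0.1},
])

```text
clock: 27.45
eef_pos: [462.0, 312.6, 99.9]
tcp_rot: [-3.139, 0.003, 1.394]
contact_force: [-0.7, -0.5, -0.3]
opening: 0.9
grasp_force: 0.0
```

play_rows([
  {"dp": [0, 0, -0.7], "turn": [0, 0, 0], "fingers": 0.1},
  {"dp": [0, 0, -0.9], "turn": [0, 0, 0], "fingers": 0.1},
  {"dp": [0, 0, -0.9], "turn": [0, 0, 0], "fingers": 0.1},
  {"dp": [0, 0, -0.9], "turn": [0, 0, 0], "fingers": 0.1},
  {"dp": [0, 0, -0.9], "turn": [0, 0, 0], "fingers": 0.1},
])

```text
clock: 27.87
eef_pos: [462.9, 313.3, 276.2]
tcp_rot: [3.141, -0.0, 1.394]
contact_force: [0.5, -0.2, -0.2]
opening: 0.901
grasp_force: 0.0
```

play_rows([
  {"dp": [-0.8, 0, -0.6], "turn": [0, 0, 0], "fingers": 0},
  {"dp": [-0.8, 0, 0], "turn": [0, 0, 0], "fingers": 0},
  {"dp": [0, 0, 0], "turn": [0, 0, 0], "fingers": 0},
  {"dp": [0, 0, 0], "turn": [0, 0, 0], "fingers": 0},
  {"dp": [0, 0, 0], "turn": [0, 0, 0], "fingers": 0},
])

```text
clock: 28.28
eef_pos: [452.1, 250.6, 298.0]
tcp_rot: [3.141, -0.001, 1.393]
contact_force: [-0.0, 0.6, -0.1]
opening: 1.0
grasp_force: 0.0
```

```bash
python3 - <<'E'
from edge import *
from rig import r
s=r.sense();print(s['clock'],s['eef_pos'],s['grasp_force'],s['contact_force'])
f=snap('wrist','w10');p,a,b=patch(f,(463.7,313.6),-.178,138,32,32);g=p.astype(float).mean(2)
print('x',prof(g[np.abs(b)<15].mean(0),a));print('y',prof(g[:,np.abs(a)<10].mean(1),b))
bl=cv2.morphologyEx(g.astype(np.float32),cv2.MORPH_BLACKHAT,np.ones((17,17)));m=(bl>50).astype(np.uint8)
n,l,st,ce=cv2.connectedComponentsWithStats(m);print([(round(a[0]+x*.5,1),round(b[0]+y*.5,1),int(k)) for (x,y),k in zip(ce[1:],st[1:,4]) if k>15])
E
```

```text
28.2833 [452.07  250.64  298.032] 0.0 [-0.011  0.637 -0.126]
x -32:172 -30:175 -28:172 -26:170 -24:173 -22:170 -20:163 -18:185 -16:243 -14:246 -12:243 -10:243 -8:242 -6:234 -4:220 -2:220 0:220 2:220 4:220 6:221 8:230 10:244 12:247 14:249 16:251 18:249 20:242 22:245 24:245 26:244 28:244 30:243
y -32:184 -30:124 -28:103 -26:235 -24:245 -22:244 -20:245 -18:246 -16:247 -14:244 -12:236 -10:234 -8:234 -6:233 -4:233 -2:219 0:219 2:219 4:219 6:218 8:219 10:219 12:218 14:238 16:244 18:244 20:244 22:244 24:244 26:241 28:132 30:139
[(np.float64(-28.9), np.float64(-27.9), 49), (np.float64(-3.7), np.float64(-28.8), 338), (np.float64(21.4), np.float64(-22.5), 195), (np.float64(-12.8), np.float64(-21.4), 46), (np.float64(13.1), np.float64(-20.9), 43), (np.float64(-21.0), np.float64(-18.1), 74), (np.float64(-13.2), np.float64(21.1), 38), (np.float64(13.3), np.float64(21.2), 38), (np.float64(-24.4), np.float64(28.1), 111), (np.float64(21.4), np.float64(27.4), 52), (np.float64(28.8), np.float64(30.0), 42)]
```

The cell stands upright and centred in the bay. Its screws read ±13 and ±21 mm about the bay centre at cell-top height, and the floor contact height matched. Handing in.

```bash
python3 -c "
from rig import r
print(r.sign_off())"
```

```text
the job is handed in; nothing more can be done
None
```

The job is handed in: the bar lies on the bare desk near (426, 69) mm and the middle cell stands let go on the bay floor, centred to within about 1 mm; sign-off returned no verdict, and the other two cells were last seen standing in the rack just after the lift.

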